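# Put the scale's check weights away in order of size and shut the case

### The job

The scale check is done, so put the four brass check weights back in their case: swing the clear cover right up and back, stand each weight in the well made for its size so that the row runs in order from largest to smallest, then lower the cover until it is fully closed. Keep the weights upright and set them down gently; they must never be tipped over or dropped.

Things in the scene. Friction and masses are not known exactly. Their poses are not given: they have to be found in the camera images.
- weight_a: largest of four upright brass check weights, about 500 g: a cylinder 42 mm across, 40 mm tall, with a 24 mm knob on top, 60 mm overall. Origin: centre of its underside, z up. Grip the cylinder from above, fingertips at least 12 mm above the underside to clear the case. Starts standing on the scale's steel pan, 50 mm above the counter.
- weight_b: second largest of four upright brass check weights, about 200 g: a cylinder 33 mm across, 26 mm tall, with a 19 mm knob on top, 42 mm overall. Origin: centre of its underside, z up. Grip the cylinder from above, fingertips at least 12 mm above the underside to clear the case. Starts on the counter between case and scale: fingers closing along world x stay clear of both.
- weight_c: second smallest of four upright brass check weights, about 100 g: a cylinder 25 mm across, 23 mm tall, with a 15 mm knob on top, 36 mm overall. Origin: centre of its underside, z up. Grip the cylinder from above, fingertips at least 12 mm above the underside to clear the case. Starts on the counter between case and scale: fingers closing along world x stay clear of both.
- weight_d: smallest of four upright brass check weights, about 50 g: a cylinder 17 mm across, 21 mm tall, with a 12 mm knob on top, 31 mm overall. Origin: centre of its underside, z up. Grip the cylinder from above, fingertips at least 12 mm above the underside to clear the case. Starts on the counter between case and scale: fingers closing along world x stay clear of both.
- weight_case: fixed wooden case 90 (x) x 226 (y) x 24 mm; origin: centre of underside, front is -x. Row of round wells at x -5 mm, floors at z 15 mm: largest weight's (49 mm wide) at y +80, then 40 wide at y +17, 32 at y -37, smallest's (24) at y -83; mouths chamfered 3 mm. Cover hinge line: x +45, z 26, along y. Over the wells let the fingers close along y: the open cover stands close behind.
- cover (a joint): angle of the clear acrylic cover, a hood 89 x 222 x 58 mm over the wells: 0 = fully closed, grows as its front rises, 1.83 = stop, leaning back past upright; it then reaches 140 mm above the counter, 80 mm behind the hinge line. A stiff hinge holds it at any angle; 2 to 3 N at the pull moves it. Starts shut or a little ajar (up to 0.25).
- cover_pull (a point): centre of the aluminium T pull on the cover's front: bar 14 mm thick, 34 mm long, along the case's y, 30 mm out from the cover. Pinch its two end faces from above (fingers closing along the case's y): it turns between the fingers, so the tool can keep pointing down through the swing. Closed it is 119 mm before and 30 mm above the hinge line; it swings about that line at 123 mm radius.

How it is judged:
On the way, in this order (a step that is already met when the one before it is completed fails the run):
1. the cover is swung right back (value of joint cover above 1.45 rad), for 0.2 s.
2. all four weights stand in their own wells, cover still up (x of weight_a in the frame of weight_case between -0.013 and 0.003 m and y of weight_a in the frame of weight_case between 0.072 and 0.088 m and z of weight_a in the frame of weight_case between 0.011 and 0.019 m and angle between each of weight_a, weight_b, weight_c, weight_d's own z axis and vertical below 0.12 rad and x of weight_b in the frame of weight_case between -0.013 and 0.003 m and y of weight_b in the frame of weight_case between 0.009 and 0.025 m and z of weight_b in the frame of weight_case between 0.011 and 0.019 m and x of weight_c in the frame of weight_case between -0.013 and 0.003 m and y of weight_c in the frame of weight_case between -0.045 and -0.029 m and z of weight_c in the frame of weight_case between 0.011 and 0.019 m and x of weight_d in the frame of weight_case between -0.013 and 0.003 m and y of weight_d in the frame of weight_case between -0.091 and -0.075 m and z of weight_d in the frame of weight_case between 0.011 and 0.019 m and value of joint cover above 0.9 rad), for 0.2 s.
At the end, for the whole second after the job is handed in: Each weight stands upright (within 0.12 rad) and at rest on the floor of its own well, within 8 mm of the well's centre each way and its underside within 4 mm of the well floor, and the cover is closed (below 0.06 rad) (x of weight_a in the frame of weight_case between -0.013 and 0.003 m and y of weight_a in the frame of weight_case between 0.072 and 0.088 m and z of weight_a in the frame of weight_case between 0.011 and 0.019 m and angle between each of weight_a, weight_b, weight_c, weight_d's own z axis and vertical below 0.12 rad and x of weight_b in the frame of weight_case between -0.013 and 0.003 m and y of weight_b in the frame of weight_case between 0.009 and 0.025 m and z of weight_b in the frame of weight_case between 0.011 and 0.019 m and x of weight_c in the frame of weight_case between -0.013 and 0.003 m and y of weight_c in the frame of weight_case between -0.045 and -0.029 m and z of weight_c in the frame of weight_case between 0.011 and 0.019 m and x of weight_d in the frame of weight_case between -0.013 and 0.003 m and y of weight_d in the frame of weight_case between -0.091 and -0.075 m and z of weight_d in the frame of weight_case between 0.011 and 0.019 m and value of joint cover below 0.06 rad and linear speed of each of weight_a, weight_b, weight_c, weight_d below 0.02 m/s); the robot touches nothing.
It fails at once if a weight is tipped over (leans more than 0.6 rad) (angle between any of weight_a, weight_b, weight_c, weight_d's own z axis and vertical above 0.6 rad).
It fails at once if a weight is dropped (out of the fingers it falls or slides faster than 0.6 m/s, a free fall of about 18 mm) ((linear speed of weight_a above 0.6 m/s and contact force between weight_a and the fingers below 0.05 N) or (linear speed of weight_b above 0.6 m/s and contact force between weight_b and the fingers below 0.05 N) or (linear speed of weight_c above 0.6 m/s and contact force between weight_c and the fingers below 0.05 N) or (linear speed of weight_d above 0.6 m/s and contact force between weight_d and the fingers below 0.05 N)).
It also fails if it takes over 128 s, if anything falls off the work surface, if the arm or the gripper's body presses on something with over 40 N, if the wrist force passes 120 N, or if a joint passes its speed limit or range.

### The arm

A 7-joint arm with a two-finger parallel gripper is mounted at the origin on a cart in front of the work surface, level with it; the furniture and walls round the work are solid. World frame = base frame: x ahead of the robot, y to its left, z up, the work surface at z = 0. Lengths are in m, angles in rad, forces in N, time in s.
With the tool pointing down it reaches from about 0.425 to 0.925 m from the base axis. Payload 6.8 kg.
Tool frame: the origin (TCP) lies at the very end of the fingers, on their centre line; the grasp point (between the pads) lies 19 mm behind it; z points along the fingers, y is the line along which they close (so a half turn about z gives the same grasp; the last joint's range is limited). The gripper opens to 85 mm and grips with 20 to 120 N. Pads are 22 mm wide; open, the fingers measure 114 mm over their backs; the gripper's body (76 mm by 85 mm) begins 54 mm behind the grasp point. The pads swing forward as they close: fully open they stand 13 mm farther back than shut.
Start: joints at [1.159, 0.477, 0.022, 1.555, -0.011, 1.109, -0.083], TCP at [0.202, -0.644, 0.231] pointing down, gripper open.
Joint ranges: [-2.96, 2.96], [-0.34, 2.1], [-1.41, 1.46], [0.24, 2.44], [-1.37, 4.51], [0.17, 1.92], [-2.96, 2.96]. Speed limits (rad/s): [2.39, 2.39, 3.14, 3.14, 3.14, 3.14, 3.14].

### API

Orientations are given as a unit quaternion [w, x, y, z].
In Python, from station import bot, cams, hand_in gives the robot as it stands (bot), with the cameras (cams) and the job as plain functions.
- The arm moves only by the tool nudge_tcp, called after "Call:" as name(argument=value, ...), one argument or row to a line, values as JSON. Schema: {"type":"object","properties":{"offsets":{"type":"object","properties":{"x":{"type":"array","items":{"type":"number"},"minItems":1,"maxItems":20},"y":{"type":"array","items":{"type":"number"},"minItems":1,"maxItems":20},"z":{"type":"array","items":{"type":"number"},"minItems":1,"maxItems":20},"spin":{"type":"array","items":{"type":"number"},"minItems":1,"maxItems":20},"finger_gap":{"type":"array","items":{"type":"number"},"minItems":1,"maxItems":20}},"additionalProperties":false,"required":["x","y","z","spin","finger_gap"]},"grip_force":{"type":"number"},"only":{"type":"string"},"quiet":{"type":"boolean"},"lines":{"type":"string"}},"required":["offsets"],"additionalProperties":false}. offsets is an object with one list for each field, all of the same length, 1 to 20, a row being the entries at one place: x, y, z (the shift in shares of the most that a row can go, 1 being 50 mm), spin (a turn about the tool's z in parts of the range, where 1.0 means pi rad), finger_gap (the opening from 0.0 (shut) to 1.0 (fully open)); each row shifts and turns the commanded pose from where the row before left it, along the tool's axes as they then stand; what a row does not reach is not made up. A row lasts 1/10 s, in which the tool goes at most 0.05 m and 0.15 rad, less where a joint would pass 70% of its speed; a pose out of reach is approached as far as the arm can. The fingers move at their own pace and stop on an object; grip_force is the grip in N (left out, the last holds). Time passes only in rows, so rows that do not move let the fingers close. The tool returns the time, the measured TCP pose, the force, the opening and the grip force at its end. only (a regular expression) keeps the lines of the reply that match it, lines (a string "A,B") keeps lines A to B, and quiet returns only ok. No shift or turn number may pass 1 either way. Input that does not fit is refused with a message, and nothing moves.
- bot.get_obs(): the state, without advancing time (a new reading comes with each control period).
- cams.read_camera(name): name is "scene" or "top" or "wrist"; returns the picture (420x560x3 uint8, blue, green, red); there is no depth.
- cams.camera_info(name): a dict with "vertical_fov" (degrees; the focal length in pixels is half the picture's height over the tangent of half this angle, whatever the lens; pixels are square), "cx", "cy" (the principal point, pixels), "k1" (the pictures are not rectified: a ray, as slopes to the right and down, at radius r is drawn at 1 + k1 r^2 times it, then the intrinsics apply), "view" (4x4, takes a point from world to camera coordinates); the wrist camera has in their place "hand_eye" (4x4, takes a point from camera to tool coordinates, whose origin is the TCP and whose axes are the flange's). Camera axes: x right, y up, looking along -z (the intrinsics and any distortion apply to the point x, -y, -z); pixel columns grow to the right and rows downward; lengths in m; the calibration is good to about 2 mm. A picture is of the moment at which its call begins: read the wrist's pose just before it. camera_info takes no time and is no camera call.
- hand_in(): hands the job in; it is judged then, once.
The state is a dict: "t": time; "q": joint angles; "joint_vel": joint speeds; "joint_torque": joint torques, N m; "eef_pos": TCP position; "tool_rot": TCP orientation; "contact_force": force on the tool from outside, world axes, zero at the start; "torque": the same for the moment, N m; "gripper_width": opening from 0.0 (shut) to 1.0 (fully open); "grasp_force": force on a finger pad.
Only numpy, scipy, OpenCV 4.12 (cv2) and the standard library are available. Lean on these libraries where they do the work, as an engineer would, in place of code of your own. Each camera call takes 0.05 s, during which the arm holds its last target. There are 200 camera calls.

## Working session

There is one attempt and no reset: what is moved stays moved. The work goes in short steps, Python scripts to look and compute and a tool call to move; the robot and the scene stay as the last step left them, time stands still between calls to the robot, and variables do not carry over. Pictures are saved under pics/ and viewed, at most 17 in all, crops included, and the job is handed in when it is done.

```bash
ls; mkdir -p pics; python3 - <<'E'
from station import bot, cams, hand_in
import cv2
o=bot.get_obs();print(o)
for n in("scene","top","wrist"):
    print(n,cams.camera_info(n)); cv2.imwrite(f"pics/{n}0.png",cams.read_camera(n))
E
```

```text
pics
station.py
{'t': 0.0, 'q': array([ 1.15892697,  0.47778629,  0.02236073,  1.55646052, -0.01148547,
        1.10929645, -0.08307398]), 'joint_vel': array([ 3.70273375e-04,  6.56982528e-05,  1.93695271e-03,  9.51644484e-04,
       -9.56192759e-04,  8.09629796e-04, -3.22678302e-04]), 'joint_torque': array([ 1.15183325e-04, -5.96452439e+01,  1.60805516e+00, -2.81201380e+01,
        1.24207433e-02,  9.40084748e-03,  4.13057091e-05]), 'eef_pos': array([ 0.20169634, -0.64353775,  0.23033156]), 'tool_rot': array([-8.85259211e-04,  9.88484593e-01,  1.51318797e-01, -2.15306992e-04]), 'contact_force': array([-0.40070416,  0.50846536, -0.58606728]), 'torque': array([-0.01024223, -0.0531271 , -0.00597734]), 'grasp_force': 0.0, 'gripper_width': 1.0026901085304498}
scene {'vertical_fov': 54.7125873176373, 'cx': 276.92798380085713, 'cy': 205.92431900679523, 'k1': -0.05969973815875719, 'view': array([[-0.72412998, -0.68962399, -0.0073839 ,  0.36895343],
       [ 0.47754557, -0.5091071 ,  0.71607276, -0.28678129],
       [-0.49758015,  0.5150036 ,  0.69798659, -0.66255568],
       [ 0.  
[... 200 characters left out ...]
.99969653, -0.01941013,  0.03942546],
       [ 0.987844  , -0.01798674,  0.15440436, -0.52455335],
       [-0.15470662, -0.01683208,  0.98781706, -1.15769744],
       [ 0.        ,  0.        ,  0.        ,  1.        ]])}
wrist {'vertical_fov': 59.616853165690266, 'cx': 280.64017240091493, 'cy': 210.92493028453805, 'k1': -0.057947903128849905, 'hand_eye': array([[-5.83848669e-04,  9.53712797e-01,  3.00718407e-01,
         7.68873286e-02],
       [ 9.99999516e-01,  7.95040219e-04, -5.79916761e-04,
        -5.94077811e-04],
       [-7.92157264e-04,  3.00717923e-01, -9.53712799e-01,
        -1.42469378e-01],
       [ 0.00000000e+00,  0.00000000e+00,  0.00000000e+00,
         1.00000000e+00]])}
```

View pics/scene0.png

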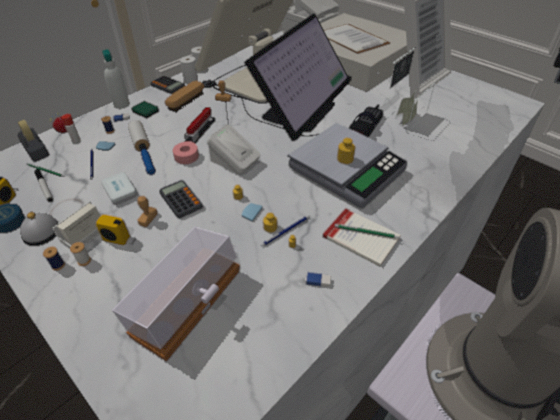

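View pics/top0.png

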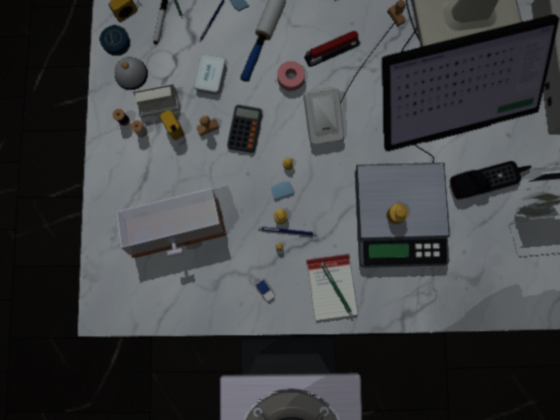

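The scene view shows the case with its cover at about (185,285) and its pull at (208,293). The weights are at about (347,150) on the pan, (238,192), (270,222) and (292,242). In the top view the case is at (172,222), and the weights are at (398,213), (288,163), (280,215) and (280,247).

```bash
cat > h.py <<'E'
import numpy as np, cv2
from station import bot, cams, hand_in
from scipy.spatial.transform import Rotation as R
def pose():
    o=bot.get_obs(); w,x,y,z=o['tool_rot']; T=np.eye(4)
    T[:3,:3]=R.from_quat([x,y,z,w]).as_matrix(); T[:3,3]=o['eef_pos']; return T
def cam(n,T=None):   # -> K, dist, cam-to-world (opencv axes)
    i=cams.camera_info(n); f=210/np.tan(np.radians(i['vertical_fov'])/2)
    K=np.array([[f,0,i['cx']],[0,f,i['cy']],[0,0,1]]); d=np.array([i['k1'],0,0,0.])
    C=T@i['hand_eye'] if n=='wrist' else np.linalg.inv(i['view'])
    return K,d,C@np.diag([1,-1,-1,1])
def rays(c,px):
    K,d,C=c; u=cv2.undistortPoints(np.array(px,float).reshape(-1,1,2),K,d).reshape(-1,2)
    return C[:3,3],np.c_[u,np.ones(len(u))]@C[:3,:3].T
def onz(c,px,z):
    o,d=rays(c,px); return o+d*((np.asarray(z)-o[2])/d[:,2])[:,None]
def proj(c,P):
    K,d,C=c; W=np.linalg.inv(C)
    return cv2.projectPoints(np.array(P,float).reshape(-1,1,3),cv2.Rodrigues(W[:3,:3])[0],W[:3,3],K,d)[0].reshape(-1,2)
def tri(c1,p1,c2,p2):
    o,d=rays(c1,[p1]);q,e=rays(c2,[p2]);d=d[0];e=e[0]
    s=np.linalg.lstsq(np.c_[d,-e],q-o,rcond=None)[0]; a=o+s[0]*d;b=q+s[1]*e
    return (a+b)/2,np.linalg.norm(a-b)
def brass(im):
    h=cv2.cvtColor(im,cv2.COLOR_BGR2HSV); m=cv2.inRange(h,(14,120,60),(32,255,255))
    n,l,s,c=cv2.connectedComponentsWithStats(m); return [(s[i],c[i]) for i in range(1,n) if s[i][4]>25]
def tool(dp,T=None):  # world shift -> tool axes
    T=pose() if T is None else T; return T[:3,:3].T@np.array(dp)
E
python3 - <<'E'
from h import *
t=cv2.imread('pics/top0.png');c=cam('top');s=cam('scene')
for st,ce in brass(t): print('top',st,ce.round(1),onz(c,[ce],.02).round(4))
for st,ce in brass(cv2.imread('pics/scene0.png')): print('scene',st,ce.round(1),onz(s,[ce],.02).round(4))
cv2.imwrite('pics/topc.png',cv2.resize(t[130:300,90:320],None,fx=3.4,fy=3.4,interpolation=cv2.INTER_CUBIC))
si=cv2.imread('pics/scene0.png');cv2.imwrite('pics/scc.png',cv2.resize(si[220:360,100:260],None,fx=4,fy=4,interpolation=cv2.INTER_CUBIC))
E
```

```text
top [109   0  21  10 129] [117.2   3.5] [[1.0712 0.4221 0.02  ]]
top [389   7  15  16  80] [396.6  15.2] [[ 1.0191 -0.2845  0.02  ]]
top [114 110  10  10  73] [118.5 114.4] [[0.774  0.4068 0.02  ]]
top [160 110  20  23 249] [169.  119.9] [[0.7567 0.2818 0.02  ]]
top [201 117   7   6  33] [204.2 119.7] [[0.7552 0.196  0.02  ]]
top [209 120   9   8  48] [212.6 123.9] [[0.7439 0.1754 0.02  ]]
top [132 122  10   9  70] [136.5 125.8] [[0.7438 0.3613 0.02  ]]
top [198 125   8   9  47] [201.7 128.6] [[0.7328 0.202  0.02  ]]
top [284 159   8   9  61] [287.3 162.6] [[ 0.6441 -0.0031  0.02  ]]
top [388 204  20  18 259] [397.9 212.3] [[ 0.5198 -0.2596  0.02  ]]
top [275 210  12  13 126] [280.4 215.7] [[0.5166 0.0154 0.02  ]]
top [277 244   5   6  27] [278.9 246.4] [[0.4448 0.0201 0.02  ]]
scene [92  0  6  7 31] [94.3  2.9] [[ 2.229  -0.4644  0.02  ]]
scene [166  81  38  27 402] [183.5  93.7] [[ 1.1205 -0.2013  0.02  ]]
scene [216  82  14  19 121] [222.1  93.6] [[ 1.0272 -0.2865  0.02  ]]
scene [338 138  17  26 329] [345.8 151. ] [[ 0.549  -0.3084  0.02  ]]
scene [  0 178  15  25 102] [  6.1 187
[... 278 characters left out ...]
22.6] [[0.5134 0.0185 0.02  ]]
scene [ 96 215  34  30 560] [113.  228.2] [[0.7533 0.2677 0.02  ]]
scene [289 235   6  13  58] [291.9 241.1] [[0.4419 0.0251 0.02  ]]
scene [ 71 243  13  10  94] [ 76.8 247.1] [[0.7615 0.3504 0.02  ]]
scene [ 44 248  13   9  88] [ 49.8 252. ] [[0.7911 0.3976 0.02  ]]
scene [223 273  11   9  30] [227.5 276.5] [[0.4723 0.179  0.02  ]]
scene [186 318  11  13  35] [189.4 324.4] [[0.4434 0.2952 0.02  ]]
scene [175 329  12  12  55] [180.  334.4] [[0.4398 0.3188 0.02  ]]
scene [166 340  12   7  28] [170.8 343. ] [[0.4382 0.3399 0.02  ]]
scene [146 344  16  11  35] [154.5 349.5] [[0.4486 0.3666 0.02  ]]
scene [162 347  13   8  32] [167.1 350.1] [[0.4321 0.352  0.02  ]]
```

View pics/topc.png

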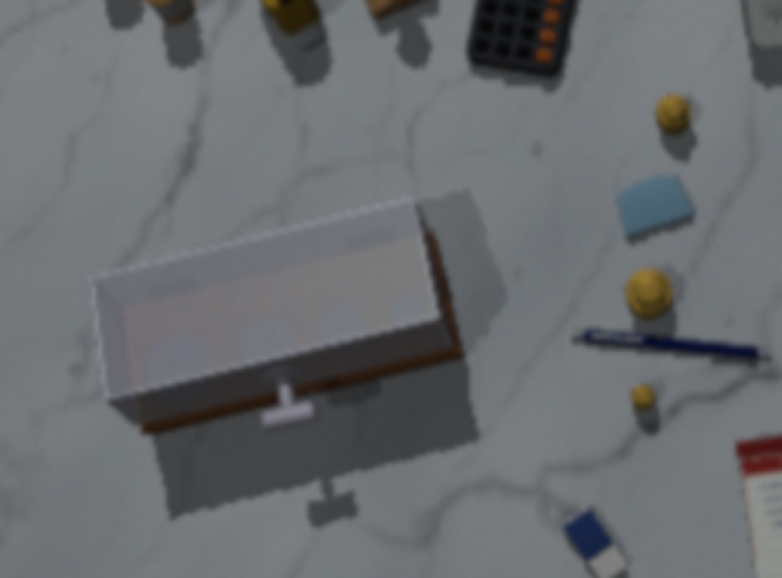

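View pics/scc.png

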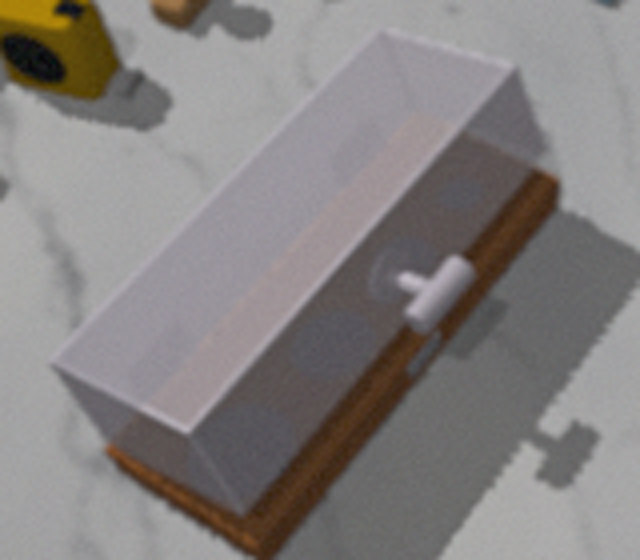

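The crops show the cover slightly ajar. In the topc crop the pull is at (287,413), the case's front corners are at (145,430) and (460,355), and the back right corner is at (430,232). In the scc crop the pull is at (440,293) and the case's front right corner is at (557,185).

```bash
python3 - <<'E'
from h import *
c=cam('top');s=cam('scene')
tp=lambda a:np.array(a)/3.4+[90,130]-.35; sp=lambda a:np.array(a)/4+[100,220]-.375
for n,a,b in [('pull',(287,413),(440,293)),('rl',(93,277),(52,362)),('rr',(415,200),(383,32)),('fr',(440,320),(515,68)),('fl',(108,400),(190,432)),
  ('a',None,None)]:
    if a: print(n,*tri(c,tp(a),s,sp(b)))
P=onz(c,[tp(x) for x in [(145,430),(460,355),(430,232)]],.024);print(P)
d=P[0]-P[1];print('yaw of y',np.arctan2(d[1],d[0])-np.pi/2,np.linalg.norm(d))
print(onz(s,[sp((557,185))],.024))
for n,a,b in [('a',(397.9,212.3),(345.8,151)),('b',(280.4,215.7),(269.8,222.6)),('c',(287.3,162.6),(237.4,192)),('d',(278.9,246.4),(291.9,241.1))]: print(n,*tri(c,a,s,b))
E
```

```text
pull [0.43147435 0.25006679 0.08335313] 0.003167010069625922
rl [0.52506803 0.38308801 0.07839787] 0.0003553959536879057
rr [0.57275748 0.1686722  0.07814895] 0.0005960510902601849
fr [0.49017614 0.1500285  0.09980096] 0.001538058627908611
fl [0.44129851 0.3638628  0.1001422 ] 0.00013523619815617206
[[0.42726206 0.36156743 0.024     ]
 [0.47531381 0.14511938 0.024     ]
 [0.56121227 0.16586737 0.024     ]]
yaw of y 0.21845842747946786 0.22171767492104447
[[0.47281391 0.14790237 0.024     ]]
a [ 0.51179501 -0.2481911   0.0713873 ] 0.000735420435526813
b [0.51721744 0.01524955 0.01473169] 0.0007395303701797652
c [ 0.64491455 -0.00363106  0.01468961] 0.0012743122872834463
d [0.4456269  0.02035066 0.01301976] 0.00043869362707182484
```

Careful with the scale: shifts go in shares of 50 mm and turns go in shares of pi rad. That gives: 0.0366 m is 0.732, -0.0271 m is -0.542, 0.085 rad is 0.0271.

Call:
nudge_tcp(
  offsets={"x":[0, 0.732, 0.732, 0.732, 0.732, 0.732, 0.732, 0.732, 0.732, 0.732, 0.732, 0, 0], "y":[0, -0.542, -0.542, -0.542, -0.542, -0.542, -0.542, -0.542, -0.542, -0.542, -0.542, 0, 0], "z":[0, 0, 0, 0, 0, 0, 0, 0, 0, 0, 0, 0, 0], "spin":[0.0271, 0, 0, 0, 0, 0, 0, 0, 0, 0, 0, 0, 0], "finger_gap":[1, 1, 1, 1, 1, 1, 1, 1, 1, 1, 1, 1, 1]},
  grip_force=60,
)

```text
t: 1.45
eef_pos: [0.5009, -0.2989, 0.231]
tool_rot: [-0.0, 0.994, 0.111, -0.0]
contact_force: [-0.2, -1.5, 0.8]
gripper_width: 1.004
grasp_force: 0.0
```

```bash
python3 - <<'E'
from h import *
print(bot.get_obs()['q'].round(2)); T=pose();print(T.round(3))
E
```

```text
[ 0.54  0.33 -0.13  1.77  0.05  1.04 -0.96]
[[ 0.976  0.22  -0.001  0.501]
 [ 0.22  -0.976  0.    -0.299]
 [-0.    -0.    -1.     0.231]
 [ 0.     0.     0.     1.   ]]
```

Converted, -0.046 m is -0.92, 0.0044 m is 0.088.

```bash
python3 - <<'E'
from h import *
T=pose();im=cams.read_camera('wrist');cv2.imwrite('pics/wa.png',im);c=cam('wrist',T)
for st,ce in brass(im): print(st,ce.round(1),onz(c,[ce],.08).round(4))
E
```

```text
[ 192  141   56   56 2394] [219.3 168.4] [[ 0.5098 -0.2454  0.08  ]]
```

Call:
nudge_tcp(
  offsets={"x":[0.088, 0.088, 0.088, 0.088, 0.088, 0.088, 0.088, 0.088, 0.088, 0.088, 0.088, 0.088, 0, 0], "y":[-0.92, -0.92, -0.92, -0.92, -0.92, -0.92, -0.92, -0.92, -0.92, -0.92, -0.92, -0.92, 0, 0], "z":[0, 0, 0, 0, 0, 0, 0, 0, 0, 0, 0, 0, 0, 0], "spin":[0, 0, 0, 0, 0, 0, 0, 0, 0, 0, 0, 0, 0, 0], "finger_gap":[1, 1, 1, 1, 1, 1, 1, 1, 1, 1, 1, 1, 1, 1]},
)

```text
t: 2.9
eef_pos: [0.4325, 0.2494, 0.2311]
tool_rot: [0.0, 0.994, 0.109, -0.0]
contact_force: [0.1, 0.3, -0.1]
gripper_width: 0.998
grasp_force: 0.0
```

```bash
python3 - <<'E'
from h import *
print(bot.get_obs()['q'].round(2)); T=pose();im=cams.read_camera('wrist');cv2.imwrite('pics/wp.png',im);c=cam('wrist',T)
print(proj(c,[[.4315,.25,.0845]]), T[:3,3])
E
```

```text
[-0.21  0.23 -0.51  1.94  0.13  1.01 -2.13]
[[280.00660366 195.14697396]] [0.43250489 0.24937152 0.23107237]
```

View pics/wp.png

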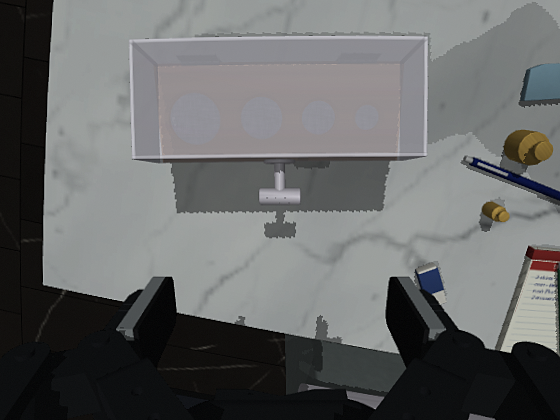

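The pull's bar is at (280,196) in the wrist view, right where predicted, and square to the fingers. I'll descend and pinch it.

Converted, 0.0327 m is 0.654.

Call:
nudge_tcp(
  offsets={"x":[0, 0, 0, 0, 0, 0, 0, 0, 0, 0, 0, 0], "y":[0, 0, 0, 0, 0, 0, 0, 0, 0, 0, 0, 0], "z":[0.654, 0.654, 0.654, 0.654, 0.654, 0, 0, 0, 0, 0, 0, 0], "spin":[0, 0, 0, 0, 0, 0, 0, 0, 0, 0, 0, 0], "finger_gap":[1, 1, 1, 1, 1, 0.6, 0, 0, 0, 0, 0, 0]},
  grip_force=60,
)

```text
t: 4.15
eef_pos: [0.4327, 0.2504, 0.0684]
tool_rot: [-0.0, 0.994, 0.109, 0.001]
contact_force: [0.7, -1.2, 1.0]
gripper_width: 0.378
grasp_force: 59.4
```

```bash
python3 - <<'E'
import numpy as np
# arc: relative to hinge; steps from theta .25
th=np.linspace(.25,1.83,17);a=th+.247
p=np.c_[-.123*np.cos(a),-.123*np.sin(a)]
print(np.c_[th[1:],np.diff(p,axis=0)].round(4))
E
```

```text
[[ 3.4880e-01  6.3000e-03 -1.0400e-02]
 [ 4.4750e-01  7.3000e-03 -9.7000e-03]
 [ 5.4620e-01  8.2000e-03 -8.9000e-03]
 [ 6.4500e-01  9.1000e-03 -8.1000e-03]
 [ 7.4380e-01  9.8000e-03 -7.1000e-03]
 [ 8.4250e-01  1.0500e-02 -6.1000e-03]
 [ 9.4120e-01  1.1000e-02 -5.1000e-03]
 [ 1.0400e+00  1.1500e-02 -4.0000e-03]
 [ 1.1388e+00  1.1800e-02 -2.8000e-03]
 [ 1.2375e+00  1.2000e-02 -1.6000e-03]
 [ 1.3363e+00  1.2100e-02 -4.0000e-04]
 [ 1.4350e+00  1.2100e-02  8.0000e-04]
 [ 1.5338e+00  1.2000e-02  1.9000e-03]
 [ 1.6325e+00  1.1700e-02  3.1000e-03]
 [ 1.7312e+00  1.1400e-02  4.3000e-03]
 [ 1.8300e+00  1.0900e-02  5.4000e-03]]
```

Converted, 0.0105 m is 0.21, -0.0104 m is -0.208.

Call:
nudge_tcp(
  offsets={"x":[0.126, 0.146, 0.164, 0.182, 0.196, 0.21, 0], "y":[0, 0, 0, 0, 0, 0, 0], "z":[-0.208, -0.194, -0.178, -0.162, -0.142, -0.122, 0], "spin":[0, 0, 0, 0, 0, 0, 0], "finger_gap":[0, 0, 0, 0, 0, 0, 0]},
)

```text
t: 4.85
eef_pos: [0.4838, 0.2621, 0.1194]
tool_rot: [-0.001, 0.994, 0.109, 0.001]
contact_force: [-3.2, 1.6, 2.4]
gripper_width: 0.379
grasp_force: 60.0
```

Converted, 0.0121 m is 0.242, 0.012 m is 0.24.

Call:
nudge_tcp(
  offsets={"x":[0.22, 0.23, 0.236, 0.24, 0.242, 0.242, 0.24, 0.234, 0.228, 0, 0], "y":[0, 0, 0, 0, 0, 0, 0, 0, 0, 0, 0], "z":[-0.102, -0.08, -0.056, -0.032, -0.008, 0.016, 0.038, 0.062, 0.086, 0, 0], "spin":[0, 0, 0, 0, 0, 0, 0, 0, 0, 0, 0], "finger_gap":[0, 0, 0, 0, 0, 0, 0, 0, 0, 0, 0]},
)

```text
t: 5.95
eef_pos: [0.5881, 0.2862, 0.1235]
tool_rot: [-0.002, 0.994, 0.109, 0.003]
contact_force: [1.5, 5.3, 5.2]
gripper_width: 0.355
grasp_force: 58.9
```

```bash
python3 - <<'E'
from h import *
T=pose(); print(bot.get_obs()['q'].round(2)); p=T[:3,3]-[.537,.2738,.026-.0165]; a=np.arctan2(p[2],-(p[:2]@[.976,.217])); print(a-.247,np.hypot(p[2],p[:2]@[.976,.217]))
cv2.imwrite('pics/top1.png',cams.read_camera('top'))
cv2.imwrite('pics/scene1.png',cams.read_camera('scene'))
E
```

```text
[-0.25  0.59 -0.42  1.68  0.29  0.93 -2.13]
1.7559495528760767 0.12549499340430886
```

Converted, -0.04 m is -0.8, -0.035 m is -0.7.

Call:
nudge_tcp(
  offsets={"x":[0, 0, 0, 0, 0, 0, 0, 0, -0.7, -0.7, -0.7, -0.7, 0, 0], "y":[0, 0, 0, 0, 0, 0, 0, 0, 0, 0, 0, 0, 0, 0], "z":[0, 0, 0, 0, -0.7, -0.8, -0.8, -0.8, 0, 0, 0, 0, 0, 0], "spin":[0, 0, 0, 0, 0, 0, 0, 0, 0, 0, 0, 0, 0, 0], "finger_gap":[1, 1, 1, 1, 1, 1, 1, 1, 1, 1, 1, 1, 1, 1]},
)

```text
t: 7.45
eef_pos: [0.4485, 0.2535, 0.2773]
tool_rot: [0.0, 0.994, 0.109, 0.001]
contact_force: [0.5, -0.8, -0.6]
gripper_width: 1.004
grasp_force: 0.0
```

```bash
python3 - <<'E'
from h import *
T=pose(); np.save('Tw2.npy',T);im=cams.read_camera('wrist');cv2.imwrite('pics/w2.png',im);c=cam('wrist',T)
cv2.imwrite('pics/top2.png',cams.read_camera('top'));print(T.round(3))
E
```

```text
[[ 0.976  0.217  0.001  0.449]
 [ 0.217 -0.976 -0.     0.253]
 [ 0.001  0.001 -1.     0.277]
 [ 0.     0.     0.     1.   ]]
```

View pics/w2.png

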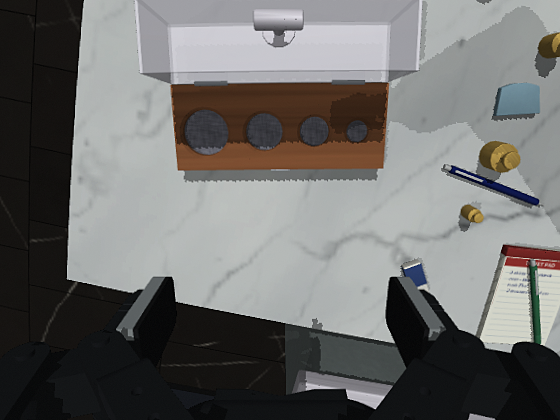

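The open wrist view shows the cover standing back and the four wells at about (206,132), (265,132), (313,131) and (357,131). The case's top face spans roughly (172..388, 82..170). Weights b, d and c are at the right.

```bash
python3 - <<'E'
from h import *
T=np.load('Tw2.npy');im=cv2.imread('pics/w2.png');c=cam('wrist',T)
g=im[80:175,165:395].astype(int)
hsv=cv2.cvtColor(im,cv2.COLOR_BGR2HSV)
wood=cv2.inRange(hsv,(0,110,30),(16,255,255));wood[:78]=0;wood[178:]=0;wood[:,:165]=0;wood[:,395:]=0
k=max(cv2.findContours(wood,cv2.RETR_EXTERNAL,cv2.CHAIN_APPROX_NONE)[0],key=cv2.contourArea)
b=cv2.boxPoints(cv2.minAreaRect(k));print('rect',b.round(1).tolist());W=onz(c,b,.024);print(W.round(4),W.mean(0), [np.linalg.norm(W[i]-W[i-1]).round(4) for i in range(4)])
e=max([(W[i]-W[i-1]) for i in range(4)],key=np.linalg.norm);e=e*np.sign(e[1]);print('yaw',np.arctan2(-e[0],e[1]))
# wells: holes
cs,h=cv2.findContours(wood,cv2.RETR_CCOMP,cv2.CHAIN_APPROX_NONE)
for q,hh in zip(cs,h[0]):
    if hh[3]>=0 and cv2.contourArea(q)>150:
        E=cv2.fitEllipse(cv2.convexHull(q));print(E,onz(c,[E[0]],[.021]).round(4))
for st,ce in brass(im): print(st,ce.round(1),onz(c,[ce],.02).round(4))
E
```

```text
rect [[170.89999389648438, 83.69999694824219], [388.0, 82.0999984741211], [388.6000061035156, 167.89999389648438], [171.60000610351562, 169.5]]
[[0.5119 0.3836 0.024 ]
 [0.5619 0.1653 0.024 ]
 [0.476  0.1382 0.024 ]
 [0.4227 0.3706 0.024 ]] [0.49312573 0.26443515 0.024     ] [np.float64(0.0901), np.float64(0.2239), np.float64(0.0901), np.float64(0.2385)]
yaw 0.2256344503615743
((356.3242492675781, 130.859375), (22.385053634643555, 24.148557662963867), 32.26727294921875) [[0.5066 0.1833 0.021 ]]
((313.73968505859375, 130.74966430664062), (30.522706985473633, 31.23368263244629), 28.43734359741211) [[0.4966 0.228  0.021 ]]
((263.9244079589844, 131.19775390625), (37.91446304321289, 38.956607818603516), 154.544189453125) [[0.4846 0.2799 0.021 ]]
((205.90281677246094, 131.88417053222656), (44.88215255737305, 48.025901794433594), 147.8803253173828) [[0.4706 0.3406 0.021 ]]
[539  33  21  24 268] [552.   42.4] [[0.6422 0.0062 0.02  ]]
[480 141  40  32 954] [499.1 156.3] [[0.5161 0.0184 0.02  ]]
[461 205  22  18 266] [471.5 213.6] [[0.4457 0.025  0.02  ]]
```

Converted, 0.0454 m is 0.908, 0.0152 m is 0.304, -0.15 rad is -0.0477.

Call:
nudge_tcp(
  offsets={"x":[-0.214, -0.214, -0.214, -0.214, -0.214, 0, 0, 0, 0, 0, 0, 0, 0, 0, 0, 0], "y":[0.908, 0.908, 0.908, 0.908, 0.908, 0, 0, 0, 0, 0, 0, 0, 0, 0, 0, 0], "z":[0, 0, 0, 0, 0, 0.304, 0.304, 0.304, 0.304, 0.304, 0.304, 0.304, 0.304, 0.304, 0, 0], "spin":[0, 0, 0, 0, 0, -0.0477, -0.0477, -0.0477, -0.0477, -0.0477, -0.0477, -0.0477, -0.0477, -0.0477, 0, 0], "finger_gap":[1, 1, 1, 1, 1, 0.7, 0.7, 0.7, 0.7, 0.7, 0.7, 0.7, 0.7, 0.7, 0.7, 0.7]},
)

```text
t: 9.15
eef_pos: [0.4462, 0.0205, 0.14]
tool_rot: [-0.0, 0.709, 0.705, -0.0]
contact_force: [0.1, 0.1, 0.6]
gripper_width: 0.701
grasp_force: 0.0
```

```bash
cat > look.py <<'E'
from h import *
import sys
n,h=sys.argv[1],float(sys.argv[2])   # name, height of knob top plane
T=pose(); im=cams.read_camera('wrist'); cv2.imwrite(f'pics/{n}.png',im); c=cam('wrist',T)
print('TCP',T[:3,3].round(4),'yaw',np.arctan2(T[1,0],T[0,0]).round(4),'q',bot.get_obs()['q'].round(2))
for st,ce in brass(im):
    if st[4]>300: P=onz(c,[ce],h)[0]; print(st,ce.round(1),P.round(4),'tool shift',tool(P-T[:3,3],T).round(4))
E
python3 look.py d1 0.016
```

```text
TCP [0.4462 0.0205 0.14  ] yaw 1.5643 q [ 0.23  0.26 -0.47  2.14  0.17  0.77 -0.36]
[ 350  184   47   48 1626] [373.2 207.9] [0.5166 0.0158 0.016 ] tool shift [-0.0043  0.0705  0.124 ]
[268 187  22  27 449] [279.1 200.7] [0.4448 0.0219 0.016 ] tool shift [ 0.0013 -0.0013  0.124 ]
[508 211  45  37 875] [531.4 229.4] [ 0.6459 -0.003   0.016 ] tool shift [-0.0223  0.1999  0.1239]
```

View pics/d1.png

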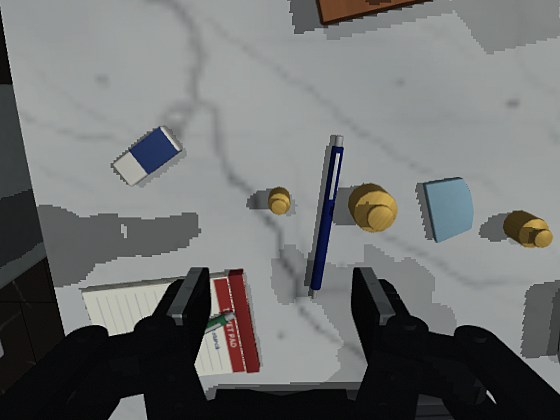

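Wrist view: d is at (279,200), b at (373,208) and c at (531,229). The pen lies between d and b, low enough to stay under the fingertips.

Converted, 0.0255 m is 0.51, -0.001 m is -0.02.

Call:
nudge_tcp(
  offsets={"x":[0.014, 0, 0, 0, 0, 0, 0, 0, 0, 0, 0], "y":[-0.02, 0, 0, 0, 0, 0, 0, 0, 0, 0, 0], "z":[0.51, 0.51, 0.51, 0.51, 0.51, 0, 0, 0, 0, 0, 0], "spin":[0, 0, 0, 0, 0, 0, 0, 0, 0, 0, 0], "finger_gap":[0.5, 0.5, 0.5, 0.5, 0.5, 0.5, 0.3, 0.1, 0, 0, 0]},
  grip_force=30,
)

```text
t: 10.3
eef_pos: [0.4459, 0.0215, 0.014]
tool_rot: [0.001, 0.708, 0.706, 0.001]
contact_force: [-0.0, 0.1, 8.0]
gripper_width: 0.178
grasp_force: 29.8
```

Converted, 0.0404 m is 0.808, 0.0149 m is 0.298, 0.15 rad is 0.0477.

Call:
nudge_tcp(
  offsets={"x":[0, 0, 0, 0, 0.808, 0], "y":[0, 0, 0, 0, 0.298, 0], "z":[-0.4, -0.6, -0.6, -0.6, 0, 0], "spin":[0, 0, 0, 0, 0.0477, 0], "finger_gap":[0, 0, 0, 0, 0, 0]},
  grip_force=30,
)

```text
t: 10.9
eef_pos: [0.4616, 0.0639, 0.1251]
tool_rot: [0.001, 0.757, 0.654, 0.004]
contact_force: [-0.1, 0.4, -0.8]
gripper_width: 0.173
grasp_force: 29.3
```

```bash
python3 - <<'E'
from h import *
T=pose();print(T.round(4)); print(tool(np.array([.5065,.1825,.1])-T[:3,3],T).round(4))
E
```

```text
[[ 0.145   0.9894  0.0066  0.4616]
 [ 0.9894 -0.145   0.0034  0.0639]
 [ 0.0043  0.0061 -1.      0.1251]
 [ 0.      0.      0.      1.    ]]
[0.1237 0.027  0.0258]
```

Converted, 0.0412 m is 0.824, 0.009 m is 0.18, 0.15 rad is 0.0477.

Call:
nudge_tcp(
  offsets={"x":[0.824, 0.824, 0.824, 0, 0, 0, 0, 0, 0, 0, 0, 0, 0], "y":[0.18, 0.18, 0.18, 0, 0, 0, 0, 0, 0, 0, 0, 0, 0], "z":[0, 0, 0, 0, 0, 0, 0, 0, 0, 0, 0, 0, 0], "spin":[0, 0, 0, 0.0477, 0.0477, 0.0477, 0.0477, 0.0477, 0.0477, 0.0477, 0.0477, 0, 0], "finger_gap":[0, 0, 0, 0, 0, 0, 0, 0, 0, 0, 0, 0, 0]},
  grip_force=30,
)

```text
t: 12.2
eef_pos: [0.503, 0.1779, 0.1228]
tool_rot: [0.0, 0.993, 0.116, 0.0]
contact_force: [0.1, 0.2, -0.6]
gripper_width: 0.173
grasp_force: 29.4
```

```bash
cat > wells.py <<'E'
from h import *
import sys
W=dict(a=(.4703,.3414),b=(.4843,.2800),c=(.4963,.2273),d=(.5065,.1825))
w=W[sys.argv[1]]; T=pose(); im=cams.read_camera('wrist'); cv2.imwrite(f'pics/over_{sys.argv[1]}.png',im)
print('yaw err',np.arctan2(T[1,0],T[0,0])-.224,'shift xy',tool(np.array([*w,T[2,3]])-T[:3,3],T).round(4),'z',T[2,3],'q',bot.get_obs()['q'].round(2))
E
python3 wells.py d
```

```text
yaw err 0.007692476437711454 shift xy [ 0.0044 -0.0037  0.    ] z 0.12276524466338112 q [-0.3   0.39 -0.2   1.98  0.11  0.78 -1.89]
```

View pics/over_d.png

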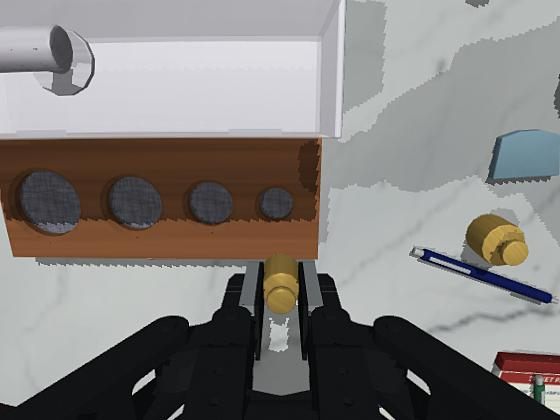

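The weight sits upright between the fingers, with its knob top at (281,299). Well d is at about (276,203).

```bash
cat > fit.py <<'E'
from h import *
import sys
# fit.py image: well ellipses at mouth-ish plane from the current pose
im=cv2.imread(sys.argv[1]);T=pose();c=cam('wrist',T)
hsv=cv2.cvtColor(im,cv2.COLOR_BGR2HSV);wood=cv2.inRange(hsv,(0,110,30),(16,255,255))
cs,h=cv2.findContours(wood,cv2.RETR_CCOMP,cv2.CHAIN_APPROX_NONE)
for q,hh in zip(cs,h[0]):
    if hh[3]>=0 and cv2.contourArea(q)>400:
        E=cv2.fitEllipse(cv2.convexHull(q));print(np.round(E[0]+E[1],1),onz(c,[E[0]],[.020]).round(4)[0])
for a in sys.argv[2:]:
    u,v,z=eval(a); P=onz(c,[(u,v)],T[2,3]+z)[0]; print('held',P.round(4),'tool',tool(P-T[:3,3],T).round(4))
E
python3 fit.py pics/over_d.png 281,299,.017
```

```text
[275.7 202.7  32.8  34.9] [0.5076 0.1829 0.02  ]
[210.6 202.4  42.2  46.7] [0.4975 0.2272 0.02  ]
[135.  202.1  49.4  58.5] [0.4855 0.2793 0.02  ]
[ 49.8 201.6  55.8  71.3] [0.4718 0.3399 0.02  ]
held [0.5043 0.1785 0.1397] tool [ 0.0013 -0.0004 -0.017 ]
```

Converted, 0.0175 m is 0.35, 0.0036 m is 0.072.

Call:
nudge_tcp(
  offsets={"x":[0.072, 0, 0, 0, 0, 0, 0, 0], "y":[-0.07, 0, 0, 0, 0, 0, 0, 0], "z":[0, 0.35, 0.35, 0.35, 0.35, 0.35, 0, 0], "spin":[0, 0, 0, 0, 0, 0, 0, 0], "finger_gap":[0, 0, 0, 0, 0, 0, 0, 0]},
  grip_force=30,
)

```text
t: 13.05
eef_pos: [0.506, 0.1823, 0.0352]
tool_rot: [-0.0, 0.994, 0.114, -0.0]
contact_force: [0.1, -0.8, 0.0]
gripper_width: 0.173
grasp_force: 29.4
```

```bash
python3 wells.py d
```

```text
yaw err 0.0040466307422154235 shift xy [ 0.0005 -0.0001 -0.    ] z 0.03520588855491574 q [-0.33  0.53 -0.17  2.02  0.15  0.6  -1.94]
```

Converted, -0.04 m is -0.8, -0.035 m is -0.7.

Call:
nudge_tcp(
  offsets={"x":[0, 0, 0, 0, 0, 0, 0, 0, 0, 0, 0, 0], "y":[0, 0, 0, 0, 0, 0, 0, 0, 0, 0, 0, 0], "z":[0.06, 0.06, 0, 0, 0, 0, 0, -0.4, -0.7, -0.8, -0.6, 0], "spin":[0, 0, 0, 0, 0, 0, 0, 0, 0, 0, 0, 0], "finger_gap":[0, 0, 0, 0.2, 0.25, 0.35, 0.4, 0.4, 0.4, 0.4, 0.4, 0.4]},
  grip_force=30,
)

```text
t: 14.3
eef_pos: [0.5087, 0.1833, 0.1586]
tool_rot: [-0.001, 0.994, 0.113, 0.004]
contact_force: [-0.5, -0.1, 0.2]
gripper_width: 0.4
grasp_force: 0.0
```

```bash
python3 wells.py d; python3 - <<'E'
from h import *
im=cv2.imread('pics/over_d.png');T=pose();c=cam('wrist',T)
for st,ce in brass(im): 
    if st[4]>150: print(st,ce.round(1),onz(c,[ce],.03).round(4))
E
```

```text
yaw err 0.0029231151953833523 shift xy [-0.0023  0.0003 -0.    ] z 0.15858008682162789 q [-0.29  0.35 -0.2   1.95  0.09  0.85 -1.89]
[532  69  28  32 671] [547.2  84.1] [[0.6365 0.0158 0.03  ]]
[271 192  22  28 493] [281.6 205.8] [[0.5043 0.1817 0.03  ]]
[ 451  210   53   44 1730] [476.9 232.2] [[0.518  0.0252 0.03  ]]
```

View pics/over_d.png

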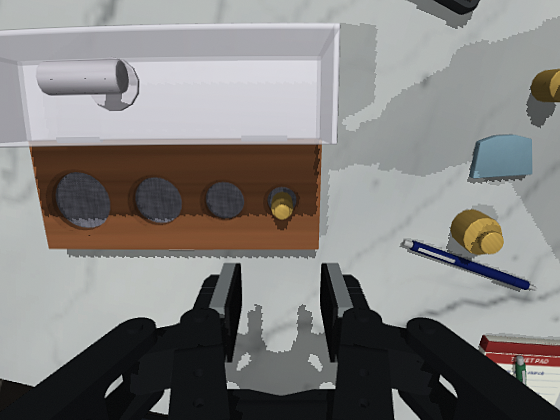

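d now stands in its own well at (281,206). Next is c.

Converted, 0.0425 m is 0.85, 0.0182 m is 0.364, -0.15 rad is -0.0477.

Call:
nudge_tcp(
  offsets={"x":[0.364, 0.364, 0.364, 0.364, 0.364, 0, 0, 0, 0, 0, 0, 0, 0, 0, 0, 0], "y":[0.85, 0.85, 0.85, 0.85, 0.85, 0, 0, 0, 0, 0, 0, 0, 0, 0, 0, 0], "z":[0, 0, 0, 0, 0, 0, 0, 0, 0, 0, 0, 0, 0, 0, 0, 0], "spin":[0, 0, 0, 0, 0, -0.0477, -0.0477, -0.0477, -0.0477, -0.0477, -0.0477, -0.0477, -0.0477, -0.0462, 0, 0], "finger_gap":[0.5, 0.5, 0.5, 0.5, 0.5, 0.5, 0.5, 0.5, 0.5, 0.5, 0.5, 0.5, 0.5, 0.5, 0.5, 0.5]},
)

```text
t: 15.95
eef_pos: [0.6418, -0.0046, 0.1528]
tool_rot: [-0.001, 0.708, 0.706, -0.001]
contact_force: [-0.3, -0.3, -0.0]
gripper_width: 0.5
grasp_force: 0.0
```

```bash
python3 look.py c1 0.017
```

```text
TCP [ 0.6418 -0.0046  0.1528] yaw 1.5682 q [ 0.22  0.54 -0.43  1.69  0.26  0.98 -0.31]
[  95  151   53   46 1833] [120.3 173. ] [0.5162 0.0163 0.017 ] tool shift [ 0.0206 -0.1253  0.1361]
[268 178  31  36 862] [283.2 195.9] [ 0.6433 -0.0027  0.017 ] tool shift [0.0019 0.0018 0.1358]
```

Converted, 0.0278 m is 0.556, 0.0028 m is 0.056.

Call:
nudge_tcp(
  offsets={"x":[0.056, 0, 0, 0, 0, 0, 0, 0, 0, 0, 0], "y":[0.05, 0, 0, 0, 0, 0, 0, 0, 0, 0, 0], "z":[0.556, 0.556, 0.556, 0.556, 0.556, 0, 0, 0, 0, 0, 0], "spin":[0, 0, 0, 0, 0, 0, 0, 0, 0, 0, 0], "finger_gap":[0.5, 0.5, 0.5, 0.5, 0.5, 0.5, 0.4, 0.2, 0, 0, 0]},
  grip_force=35,
)

```text
t: 17.1
eef_pos: [0.6461, -0.0016, 0.0166]
tool_rot: [0.001, 0.707, 0.707, 0.001]
contact_force: [-0.1, -1.4, 6.5]
gripper_width: 0.263
grasp_force: 35.0
```

Call:
nudge_tcp(
  offsets={"x":[0, 0, 0, 0, 0], "y":[0, 0, 0, 0, 0], "z":[-0.4, -0.6, -0.6, -0.6, 0], "spin":[0, 0, 0, 0, 0], "finger_gap":[0, 0, 0, 0, 0]},
  grip_force=35,
)

```text
t: 17.6
eef_pos: [0.6479, -0.0013, 0.13]
tool_rot: [0.003, 0.707, 0.707, 0.003]
contact_force: [0.1, -0.6, -0.5]
gripper_width: 0.262
grasp_force: 34.4
```

```bash
python3 - <<'E'
from h import *
T=pose(); print(tool(np.array([.4966,.2274,.1])-T[:3,3],T).round(4),np.arctan2(T[1,0],T[0,0])-.224)
E
```

```text
[ 0.2289 -0.1513  0.0289] 1.3478166220276262
```

Careful with the scale: shifts go in shares of 50 mm and turns go in shares of pi rad. That gives: 0.0382 m is 0.764, -0.0252 m is -0.504, 0.15 rad is 0.0477.

Call:
nudge_tcp(
  offsets={"x":[0.764, 0.764, 0.764, 0.764, 0.764, 0.764, 0, 0, 0, 0, 0, 0, 0, 0, 0, 0, 0], "y":[-0.504, -0.504, -0.504, -0.504, -0.504, -0.504, 0, 0, 0, 0, 0, 0, 0, 0, 0, 0, 0], "z":[0, 0, 0, 0, 0, 0, 0, 0, 0, 0, 0, 0, 0, 0, 0, 0, 0], "spin":[0, 0, 0, 0, 0, 0, 0.0477, 0.0477, 0.0477, 0.0477, 0.0477, 0.0477, 0.0477, 0.0477, 0.0471, 0, 0], "finger_gap":[0, 0, 0, 0, 0, 0, 0, 0, 0, 0, 0, 0, 0, 0, 0, 0, 0]},
  grip_force=35,
)

```text
t: 19.3
eef_pos: [0.4931, 0.2272, 0.1247]
tool_rot: [0.0, 0.993, 0.114, -0.0]
contact_force: [-0.3, 0.7, -0.3]
gripper_width: 0.263
grasp_force: 34.5
```

```bash
python3 wells.py c; python3 fit.py pics/over_c.png;  python3 - <<'E'
from h import *
im=cv2.imread('pics/over_c.png');T=pose();c=cam('wrist',T)
for st,ce in brass(im):
    if st[4]>150: P=onz(c,[ce],T[2,3]+.002)[0]; print(st,ce.round(1),tool(P-T[:3,3],T).round(4))
print(proj(c,[T[:3,3]+[0,0,.0194]]))
cv2.imwrite('pics/over_cc.png',cv2.resize(im[150:380,180:400],None,fx=2,fy=2))
E
```

```text
yaw err 0.004344434622352067 shift xy [ 0.0032  0.0006 -0.    ] z 0.12473028688347922 q [-0.39  0.4  -0.2   1.96  0.11  0.79 -1.99]
[347.7 207.4  35.2  41.1] [0.5052 0.1817 0.02  ]
[281.7 203.6  43.1  45.7] [0.4974 0.2278 0.02  ]
[205.9 203.6  52.2  57.8] [0.4854 0.2799 0.02  ]
[119.  203.4  59.6  70.7] [0.4716 0.3405 0.02  ]
[335 195  29  33 691] [349.1 211. ] [ 0.0325  0.0271 -0.002 ]
[ 525  214   35   51 1301] [544.8 237. ] [ 0.0208  0.1119 -0.002 ]
[ 254  246   54   78 3445] [280.6 283.9] [-0.0003 -0.0006 -0.002 ]
[[282.06903461 305.25376882]]
```

View pics/over_cc.png

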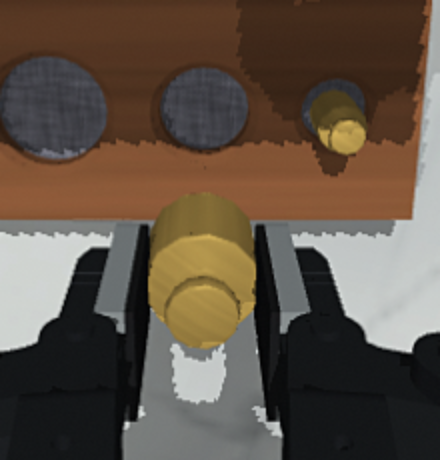

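c is held upright; its knob top is at crop (202,312), on the tool axis, and its well is at (282,204) in the full frame.

Converted, 0.0175 m is 0.35, 0.0038 m is 0.076.

Call:
nudge_tcp(
  offsets={"x":[0.076, 0, 0, 0, 0, 0, 0, 0], "y":[0.006, 0, 0, 0, 0, 0, 0, 0], "z":[0, 0.35, 0.35, 0.35, 0.35, 0.35, 0, 0], "spin":[0, 0, 0, 0, 0, 0, 0, 0], "finger_gap":[0, 0, 0, 0, 0, 0, 0, 0]},
  grip_force=35,
)

```text
t: 20.15
eef_pos: [0.4974, 0.2278, 0.0377]
tool_rot: [0.0, 0.994, 0.112, -0.0]
contact_force: [0.6, 0.0, -1.2]
gripper_width: 0.263
grasp_force: 34.5
```

```bash
python3 wells.py c
```

```text
yaw err 0.0008456234541514285 shift xy [-0.0012  0.0003  0.    ] z 0.03768265441883948 q [-0.41  0.54 -0.17  1.99  0.15  0.62 -2.02]
```

Converted, -0.04 m is -0.8, -0.035 m is -0.7.

Call:
nudge_tcp(
  offsets={"x":[0, 0, 0, 0, 0, 0, 0, 0, 0, 0, 0, 0], "y":[0, 0, 0, 0, 0, 0, 0, 0, 0, 0, 0, 0], "z":[0.06, 0.05, 0, 0, 0, 0, 0, -0.4, -0.7, -0.8, -0.6, 0], "spin":[0, 0, 0, 0, 0, 0, 0, 0, 0, 0, 0, 0], "finger_gap":[0, 0, 0, 0.28, 0.33, 0.4, 0.42, 0.42, 0.42, 0.42, 0.42, 0.42]},
)

```text
t: 21.4
eef_pos: [0.4999, 0.2293, 0.1617]
tool_rot: [-0.002, 0.994, 0.112, 0.004]
contact_force: [0.6, -0.2, 0.4]
gripper_width: 0.419
grasp_force: 0.0
```

```bash
python3 look.py c2 .03; python3 fit.py pics/c2.png
```

```text
TCP [0.4999 0.2293 0.1617] yaw 0.2238 q [-0.38  0.36 -0.2   1.92  0.09  0.86 -1.98]
[266 189  33  37 963] [281.9 207.2] [0.4947 0.2278 0.03  ] tool shift [-0.0065  0.0006  0.1316]
[329 193  25  28 498] [341.3 206.7] [0.5053 0.1827 0.03  ] tool shift [-0.0061  0.047   0.1315]
[ 500  210   57   44 1798] [527.7 232.3] [0.5185 0.0264 0.03  ] tool shift [-0.0279  0.2023  0.131 ]
[340.2 203.5  30.9  35.1] [0.5041 0.1814 0.02  ]
[282.4 203.2  40.2  44.5] [0.494  0.2266 0.02  ]
[216.5 201.   46.3  50.7] [0.4842 0.2785 0.02  ]
[140.5 201.2  53.3  62. ] [0.4704 0.3386 0.02  ]
```

Converted, 0.0421 m is 0.842, -0.0062 m is -0.124, -0.15 rad is -0.0477.

Call:
nudge_tcp(
  offsets={"x":[-0.124, -0.124, -0.124, -0.124, -0.124, 0, 0, 0, 0, 0, 0, 0, 0, 0, 0, 0], "y":[0.842, 0.842, 0.842, 0.842, 0.842, 0, 0, 0, 0, 0, 0, 0, 0, 0, 0, 0], "z":[0, 0, 0, 0, 0, 0, 0, 0, 0, 0, 0, 0, 0, 0, 0, 0], "spin":[0, 0, 0, 0, 0, -0.0477, -0.0477, -0.0477, -0.0477, -0.0477, -0.0477, -0.0477, -0.0477, -0.0468, 0, 0], "finger_gap":[0.6, 0.6, 0.6, 0.6, 0.6, 0.6, 0.6, 0.6, 0.6, 0.6, 0.6, 0.6, 0.6, 0.6, 0.6, 0.6]},
)

```text
t: 23.05
eef_pos: [0.5131, 0.0156, 0.1561]
tool_rot: [-0.001, 0.708, 0.706, -0.001]
contact_force: [0.4, 0.1, 0.3]
gripper_width: 0.598
grasp_force: 0.0
```

```bash
python3 look.py b1 0.018
```

```text
TCP [0.5131 0.0156 0.1561] yaw 1.5671 q [ 0.17  0.33 -0.39  1.99  0.16  0.85 -0.31]
[ 264  174   42   46 1452] [284.9 196.9] [0.5161 0.0161 0.018 ] tool shift [0.0005 0.0032 0.1381]
```

Converted, 0.0287 m is 0.574, 0.0035 m is 0.07.

Call:
nudge_tcp(
  offsets={"x":[0.028, 0, 0, 0, 0, 0, 0, 0, 0, 0, 0], "y":[0.07, 0, 0, 0, 0, 0, 0, 0, 0, 0, 0], "z":[0.574, 0.574, 0.574, 0.574, 0.574, 0, 0, 0, 0, 0, 0], "spin":[0, 0, 0, 0, 0, 0, 0, 0, 0, 0, 0], "finger_gap":[0.6, 0.6, 0.6, 0.6, 0.6, 0.6, 0.5, 0.3, 0, 0, 0]},
  grip_force=40,
)

```text
t: 24.2
eef_pos: [0.5184, 0.0173, 0.015]
tool_rot: [0.001, 0.707, 0.707, 0.001]
contact_force: [-1.5, 0.5, 7.3]
gripper_width: 0.366
grasp_force: 40.5
```

Call:
nudge_tcp(
  offsets={"x":[0, 0, 0, 0, 0], "y":[0, 0, 0, 0, 0], "z":[-0.4, -0.6, -0.6, -0.6, 0], "spin":[0, 0, 0, 0, 0], "finger_gap":[0, 0, 0, 0, 0]},
  grip_force=40,
)

```text
t: 24.7
eef_pos: [0.5201, 0.0174, 0.1278]
tool_rot: [0.003, 0.707, 0.707, 0.003]
contact_force: [0.2, -0.6, -1.4]
gripper_width: 0.367
grasp_force: 40.3
```

```bash
python3 - <<'E'
from h import *
T=pose(); print(tool(np.array([.4852,.2799,.1])-T[:3,3],T).round(4),np.arctan2(T[1,0],T[0,0])-.224)
E
```

```text
[ 0.2625 -0.0351  0.0276] 1.3466060981872687
```

Converted, 0.044 m is 0.88, -0.0055 m is -0.11, 0.15 rad is 0.0477.

Call:
nudge_tcp(
  offsets={"x":[0.88, 0.88, 0.88, 0.88, 0.88, 0.88, 0, 0, 0, 0, 0, 0, 0, 0, 0, 0, 0], "y":[-0.11, -0.11, -0.11, -0.11, -0.11, -0.11, 0, 0, 0, 0, 0, 0, 0, 0, 0, 0, 0], "z":[0, 0, 0, 0, 0, 0, 0, 0, 0, 0, 0, 0, 0, 0, 0, 0, 0], "spin":[0, 0, 0, 0, 0, 0, 0.0477, 0.0477, 0.0477, 0.0477, 0.0477, 0.0477, 0.0477, 0.0477, 0.0468, 0, 0], "finger_gap":[0, 0, 0, 0, 0, 0, 0, 0, 0, 0, 0, 0, 0, 0, 0, 0, 0]},
  grip_force=40,
)

```text
t: 26.4
eef_pos: [0.4838, 0.2809, 0.1231]
tool_rot: [0.0, 0.993, 0.114, -0.0]
contact_force: [-0.6, -0.1, -1.5]
gripper_width: 0.361
grasp_force: 40.2
```

```bash
python3 wells.py b; python3 fit.py pics/over_b.png;  python3 - <<'E'
from h import *
im=cv2.imread('pics/over_b.png');T=pose();c=cam('wrist',T)
print(proj(c,[T[:3,3]+[0,0,.027]]))
cv2.imwrite('pics/over_bc.png',cv2.resize(im[150:380,180:400],None,fx=2,fy=2))
E
```

```text
yaw err 0.004205298076888742 shift xy [0.0003 0.001  0.    ] z 0.12312276209429736 q [-0.54  0.42 -0.13  1.92  0.07  0.8  -2.05]
[426.9 213.3  36.   44.4] [0.5048 0.1794 0.02  ]
[360.1 212.4  46.7  51.8] [0.4947 0.2263 0.02  ]
[282.3 208.3  53.5  57.3] [0.4853 0.2805 0.02  ]
[193.8 208.   63.3  70.6] [0.4715 0.3412 0.02  ]
[[282.17386247 316.55571261]]
```

View pics/over_bc.png

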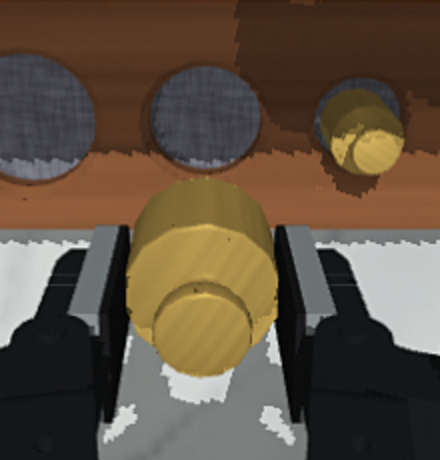

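b is held upright with its knob top at crop (202,328), about on the tool axis, over its empty well at crop (205,117).

Call:
nudge_tcp(
  offsets={"x":[0.006, 0, 0, 0, 0, 0, 0, 0], "y":[0.02, 0, 0, 0, 0, 0, 0, 0], "z":[0, 0.35, 0.35, 0.35, 0.35, 0.35, 0, 0], "spin":[0, 0, 0, 0, 0, 0, 0, 0], "finger_gap":[0, 0, 0, 0, 0, 0, 0, 0]},
  grip_force=40,
)

```text
t: 27.25
eef_pos: [0.4848, 0.2801, 0.0362]
tool_rot: [0.0, 0.994, 0.112, -0.0]
contact_force: [-0.2, -0.8, -1.7]
gripper_width: 0.364
grasp_force: 40.2
```

```bash
python3 wells.py b
```

```text
yaw err 0.0007890497562648424 shift xy [-0.0005 -0.      0.    ] z 0.03621809199449359 q [-0.55  0.55 -0.11  1.97  0.1   0.63 -2.07]
```

Converted, -0.04 m is -0.8, -0.035 m is -0.7.

Call:
nudge_tcp(
  offsets={"x":[0, 0, 0, 0, 0, 0, 0, 0, 0, 0, 0, 0, 0], "y":[0, 0, 0, 0, 0, 0, 0, 0, 0, 0, 0, 0, 0], "z":[0.06, 0.05, 0, 0, 0, 0, 0, -0.4, -0.7, -0.8, -0.7, -0.6, 0], "spin":[0, 0, 0, 0, 0, 0, 0, 0, 0, 0, 0, 0, 0], "finger_gap":[0, 0, 0, 0.38, 0.42, 0.46, 0.48, 0.48, 0.48, 0.48, 0.48, 0.48, 0.48]},
)

```text
t: 28.6
eef_pos: [0.4871, 0.2819, 0.1954]
tool_rot: [-0.002, 0.994, 0.112, 0.004]
contact_force: [0.2, -0.4, -0.4]
gripper_width: 0.481
grasp_force: 0.0
```

```bash
python3 look.py b2 .03; python3 -c "
from h import *
print(tool(np.array([.511,-.247,.25])-pose()[:3,3]).round(4))"
```

```text
TCP [0.4871 0.2819 0.1954] yaw 0.224 q [-0.53  0.33 -0.13  1.87  0.05  0.94 -2.03]
[ 264  175   38   43 1300] [282.4 196.3] [0.4818 0.28   0.03  ] tool shift [-0.0069  0.0012  0.1653]
[329 179  32  33 769] [344.1 195.4] [0.4946 0.2279 0.03  ] tool shift [-0.006   0.0548  0.1651]
[385 184  26  23 435] [397.1 195.3] [0.505  0.1826 0.03  ] tool shift [-0.0059  0.1013  0.165 ]
[-0.0926  0.5203 -0.0584]
```

Converted, 0.0434 m is 0.868, -0.0077 m is -0.154.

Call:
nudge_tcp(
  offsets={"x":[-0.154, -0.154, -0.154, -0.154, -0.154, -0.154, -0.154, -0.154, -0.154, -0.154, -0.154, -0.154, 0, 0], "y":[0.868, 0.868, 0.868, 0.868, 0.868, 0.868, 0.868, 0.868, 0.868, 0.868, 0.868, 0.868, 0, 0], "z":[0, 0, 0, 0, 0, 0, 0, 0, 0, 0, 0, 0, 0, 0], "spin":[0, 0, 0, 0, 0, 0, 0, 0, 0, 0, 0, 0, 0, 0], "finger_gap":[1, 1, 1, 1, 1, 1, 1, 1, 1, 1, 1, 1, 1, 1]},
)

```text
t: 30.05
eef_pos: [0.5092, -0.2489, 0.1891]
tool_rot: [-0.0, 0.994, 0.11, -0.001]
contact_force: [-0.2, 1.2, 0.2]
gripper_width: 0.999
grasp_force: 0.0
```

```bash
python3 look.py a1 0.08
```

```text
TCP [ 0.5092 -0.2489  0.1891] yaw 0.2214 q [ 0.24  0.35  0.12  1.87 -0.05  0.93 -0.96]
[ 247  171   59   67 3108] [276.2 205. ] [ 0.5101 -0.2449  0.08  ] tool shift [ 0.002  -0.0036  0.1091]
```

View pics/a1.png

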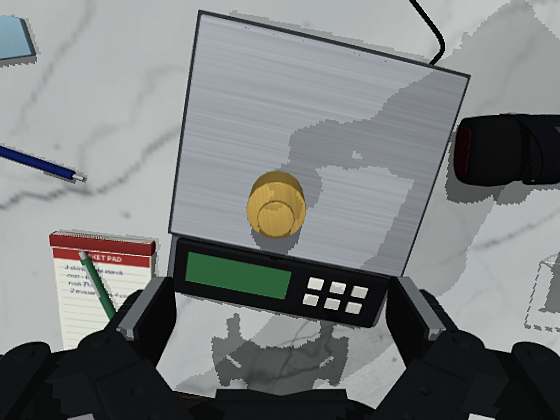

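Weight a stands on the pan; its knob top is centred at (276,218), and the pan is clear all round.

```bash
python3 - <<'E'
from h import *
T=pose();P=onz(cam('wrist',T),[(276.5,218)],.11)[0];print(P,tool(P-T[:3,3],T).round(4))
E
```

```text
[ 0.51095679 -0.24375809  0.11      ] [ 0.0022 -0.0031  0.0793]
```

```bash
python3 look.py a2 0.08; python3 look.py a2 0.08
```

```text
TCP [ 0.5097 -0.2474  0.1893] yaw 0.224 q [ 0.24  0.35  0.12  1.87 -0.05  0.93 -0.96]
[ 249  172   59   67 3106] [278.2 206.1] [ 0.5101 -0.2449  0.08  ] tool shift [ 0.0011 -0.0022  0.1093]
TCP [ 0.51   -0.2466  0.1895] yaw 0.2256 q [ 0.24  0.34  0.12  1.87 -0.05  0.93 -0.96]
[ 250  173   59   67 3096] [279.2 206.7] [ 0.5101 -0.2449  0.08  ] tool shift [ 0.0006 -0.0015  0.1095]
```

Converted, 0.025 m is 0.5, 0.0015 m is 0.03.

Call:
nudge_tcp(
  offsets={"x":[0.03, 0, 0, 0, 0, 0, 0, 0, 0, 0, 0], "y":[-0.026, 0, 0, 0, 0, 0, 0, 0, 0, 0, 0], "z":[0.5, 0.5, 0.5, 0.5, 0.5, 0, 0, 0, 0, 0, 0], "spin":[0, 0, 0, 0, 0, 0, 0, 0, 0, 0, 0], "finger_gap":[0.8, 0.8, 0.8, 0.8, 0.8, 0.8, 0.65, 0.5, 0.3, 0, 0]},
  grip_force=60,
)

```text
t: 31.3
eef_pos: [0.5127, -0.2462, 0.0674]
tool_rot: [0.0, 0.994, 0.112, 0.001]
contact_force: [-1.4, 2.1, 7.4]
gripper_width: 0.473
grasp_force: 60.7
```

Call:
nudge_tcp(
  offsets={"x":[0, 0, 0, 0, 0], "y":[0, 0, 0, 0, 0], "z":[-0.4, -0.6, -0.6, -0.4, 0], "spin":[0, 0, 0, 0, 0], "finger_gap":[0, 0, 0, 0, 0]},
  grip_force=60,
)

```text
t: 31.8
eef_pos: [0.5133, -0.2474, 0.1688]
tool_rot: [0.001, 0.994, 0.112, 0.003]
contact_force: [0.1, -0.6, -5.1]
gripper_width: 0.471
grasp_force: 61.9
```

```bash
python3 - <<'E'
from h import *
T=pose(); print(tool(np.array([.4710,.3412,.15])-T[:3,3],T).round(4),np.arctan2(T[1,0],T[0,0])-.224)
E
```

```text
[ 0.0894 -0.5833  0.0173] -2.5343098415397947e-06
```

Converted, -0.0365 m is -0.73, 0.0056 m is 0.112.

Call:
nudge_tcp(
  offsets={"x":[0.112, 0.112, 0.112, 0.112, 0.112, 0.112, 0.112, 0.112, 0.112, 0.112, 0.112, 0.112, 0.112, 0.112, 0.112, 0.112, 0, 0, 0], "y":[-0.73, -0.73, -0.73, -0.73, -0.73, -0.73, -0.73, -0.73, -0.73, -0.73, -0.73, -0.73, -0.73, -0.73, -0.73, -0.73, 0, 0, 0], "z":[0, 0, 0, 0, 0, 0, 0, 0, 0, 0, 0, 0, 0, 0, 0, 0, 0, 0, 0], "spin":[0, 0, 0, 0, 0, 0, 0, 0, 0, 0, 0, 0, 0, 0, 0, 0, 0, 0, 0], "finger_gap":[0, 0, 0, 0, 0, 0, 0, 0, 0, 0, 0, 0, 0, 0, 0, 0, 0, 0, 0]},
  grip_force=60,
)

```text
t: 33.7
eef_pos: [0.4689, 0.3411, 0.1644]
tool_rot: [0.001, 0.994, 0.111, -0.001]
contact_force: [0.1, 0.3, -5.2]
gripper_width: 0.466
grasp_force: 62.1
```

```bash
python3 wells.py a; python3 fit.py pics/over_a.png;  python3 - <<'E'
from h import *
im=cv2.imread('pics/over_a.png');T=pose();c=cam('wrist',T)
print(proj(c,[T[:3,3]+[0,0,.0426]]))
E
```

```text
yaw err -0.0009108386078627295 shift xy [ 0.0015  0.     -0.    ] z 0.1643989749182761 q [-0.65  0.4  -0.12  1.84  0.06  0.9  -2.14]
[482.8 195.7  31.2  40.5] [0.505  0.1779 0.02  ]
[426.2 195.1  41.4  46.4] [0.4949 0.2247 0.02  ]
[359.6 195.4  51.7  55.3] [0.4825 0.2783 0.02  ]
[280.6 191.9  58.6  60.9] [0.4713 0.3416 0.02  ]
[[282.57690594 344.00579401]]
```

View pics/over_a.png

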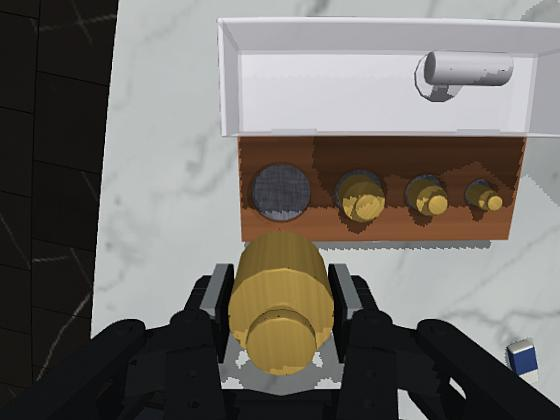

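Weight a is held upright with its knob at (281,342), on the axis. Its well is at (281,192), and b, c and d stand in their wells.

Converted, 0.021 m is 0.42, 0.0018 m is 0.036.

Call:
nudge_tcp(
  offsets={"x":[0.036, 0, 0, 0, 0, 0, 0, 0, 0], "y":[0, 0, 0, 0, 0, 0, 0, 0, 0], "z":[0, 0.42, 0.42, 0.42, 0.42, 0.42, 0.42, 0, 0], "spin":[0, 0, 0, 0, 0, 0, 0, 0, 0], "finger_gap":[0, 0, 0, 0, 0, 0, 0, 0, 0]},
  grip_force=60,
)

```text
t: 34.65
eef_pos: [0.4713, 0.3427, 0.0399]
tool_rot: [0.0, 0.994, 0.111, -0.0]
contact_force: [1.3, 0.1, -3.4]
gripper_width: 0.471
grasp_force: 62.2
```

```bash
python3 wells.py a
```

```text
yaw err -0.0007038686736978716 shift xy [-0.0012  0.0011  0.    ] z 0.03989029667524667 q [-0.66  0.57 -0.1   1.91  0.09  0.66 -2.16]
```

Converted, 0.0025 m is 0.05, 0.001 m is 0.02.

Call:
nudge_tcp(
  offsets={"x":[-0.016, 0, 0, 0, 0], "y":[0.02, 0, 0, 0, 0], "z":[0.05, 0.05, 0.04, 0, 0], "spin":[0, 0, 0, 0, 0], "finger_gap":[0, 0, 0, 0, 0]},
  grip_force=60,
)

```text
t: 35.2
eef_pos: [0.4703, 0.3421, 0.0327]
tool_rot: [-0.0, 0.994, 0.112, -0.0]
contact_force: [-0.4, 0.1, -4.1]
gripper_width: 0.47
grasp_force: 62.2
```

```bash
python3 wells.py a
```

```text
yaw err 0.00026236339878471515 shift xy [-0.0001  0.0007 -0.    ] z 0.03265907029113724 q [-0.66  0.58 -0.1   1.92  0.09  0.64 -2.16]
```

Converted, -0.04 m is -0.8, -0.035 m is -0.7.

Call:
nudge_tcp(
  offsets={"x":[0, 0, 0, 0, 0, 0, 0, 0, 0, 0, 0, 0], "y":[0, 0, 0, 0, 0, 0, 0, 0, 0, 0, 0, 0], "z":[0.01, 0, 0, 0, 0, -0.4, -0.7, -0.8, -0.8, -0.6, 0, 0], "spin":[0, 0, 0, 0, 0, 0, 0, 0, 0, 0, 0, 0], "finger_gap":[0, 0.48, 0.52, 0.57, 0.6, 0.6, 0.6, 0.6, 0.6, 0.6, 0.6, 0.6]},
)

```text
t: 36.45
eef_pos: [0.4706, 0.3423, 0.1979]
tool_rot: [-0.0, 0.994, 0.112, 0.001]
contact_force: [-0.6, 0.4, -1.4]
gripper_width: 0.602
grasp_force: 0.0
```

```bash
python3 look.py a3 .03; python3 - <<'E'
from h import *
im=cv2.imread('pics/a3.png');T=pose();c=cam('wrist',T)
t=cams.read_camera('top');cv2.imwrite('pics/top3.png',t)
# pull: bright grey bar expected near theta 1.73
for th in (1.6,1.73,1.83):
    a=th+.247; P=np.array([.5369,.2745,.026])+np.array([.975*(-.123*np.cos(a)),.222*(-.123*np.cos(a)),.123*np.sin(a)]); print(th,P.round(4),proj(c,[P]),proj(cam('top'),[P]))
E
```

```text
TCP [0.4706 0.3423 0.1979] yaw 0.2241 q [-0.64  0.36 -0.12  1.81  0.05  0.97 -2.13]
[ 256  167   51   58 2328] [280.9 196.1] [0.4636 0.341  0.03  ] tool shift [-0.0074 -0.0002  0.1679]
[ 333  170   43   43 1352] [353.9 191.1] [0.4823 0.2797 0.03  ] tool shift [-0.0028  0.0637  0.1679]
[397 175  35  33 872] [414.1 190.5] [0.4947 0.2279 0.03  ] tool shift [-0.0022  0.117   0.1678]
[450 179  32  24 521] [465.4 190.6] [0.505  0.1827 0.03  ] tool shift [-0.0023  0.1633  0.1678]
1.6 [0.5696 0.2819 0.1443] [[438.95587004  83.09816962]] [[154.73612304 184.950783  ]]
1.73 [0.5843 0.2853 0.139 ] [[437.82581472  52.95491328]] [[153.94977342 178.79530988]]
1.83 [0.595  0.2877 0.1336] [[435.75751373  31.6954772 ]] [[153.5520376  174.49207795]]
```

View pics/a3.png

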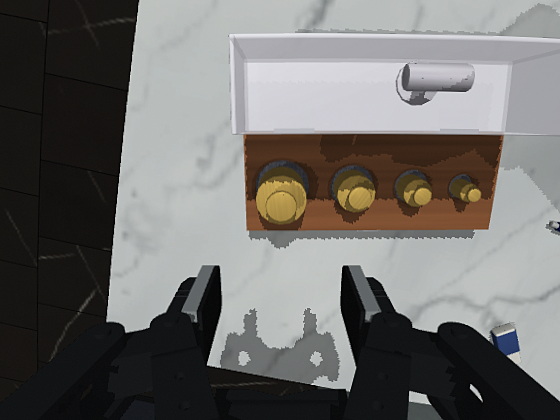

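All four weights stand in their wells (a, the tallest, at (281,196)). The pull bar is centred at about (438,77), so the cover is at about 1.62 rad.

```bash
python3 - <<'E'
from h import *
T=pose();c=cam('wrist',T)
print('knob a',onz(c,[(282,207)],.075), 'diameter px 32 ->', np.linalg.norm(np.diff(onz(c,[(266,207),(298,207)],.075),axis=0)))
im=cv2.imread('pics/a3.png');g=cv2.cvtColor(im,cv2.COLOR_BGR2GRAY)
H=np.array([.5369,.2745,.026])
for th in (1.62,):
    a=th+.247; P=H+[.975*(-.123*np.cos(a)),.222*(-.123*np.cos(a)),.123*np.sin(a)]
    print(P.round(4),proj(c,[P]),'tool to z=P-.014:',tool(P-[0,0,.014]-T[:3,3],T).round(4))
th=np.linspace(1.62,0,17);a=th+.247
p=np.c_[-.123*np.cos(a),-.123*np.sin(a)]
print(np.c_[th[1:],np.diff(p,axis=0)].round(4))
E
```

```text
knob a [[0.46662757 0.34007987 0.075     ]] diameter px 32 -> 0.024043586894368477
[0.5719 0.2825 0.1436] [[439.15923383  77.41677935]] tool to z=P-.014: [0.0866 0.0802 0.0663]
[[ 1.5188e+00 -1.2100e-02 -3.0000e-03]
 [ 1.4175e+00 -1.2300e-02 -1.8000e-03]
 [ 1.3163e+00 -1.2400e-02 -5.0000e-04]
 [ 1.2150e+00 -1.2400e-02  7.0000e-04]
 [ 1.1138e+00 -1.2300e-02  2.0000e-03]
 [ 1.0125e+00 -1.2000e-02  3.2000e-03]
 [ 9.1130e-01 -1.1600e-02  4.4000e-03]
 [ 8.1000e-01 -1.1100e-02  5.6000e-03]
 [ 7.0880e-01 -1.0500e-02  6.7000e-03]
 [ 6.0750e-01 -9.8000e-03  7.7000e-03]
 [ 5.0630e-01 -9.0000e-03  8.6000e-03]
 [ 4.0500e-01 -8.0000e-03  9.5000e-03]
 [ 3.0370e-01 -7.0000e-03  1.0300e-02]
 [ 2.0250e-01 -6.0000e-03  1.0900e-02]
 [ 1.0130e-01 -4.8000e-03  1.1500e-02]
 [ 0.0000e+00 -3.7000e-03  1.1900e-02]]
```

Converted, 0.0289 m is 0.578, 0.0267 m is 0.534.

Call:
nudge_tcp(
  offsets={"x":[0.578, 0.578, 0.578, 0, 0, 0, 0, 0, 0, 0, 0, 0, 0], "y":[0.534, 0.534, 0.534, 0, 0, 0, 0, 0, 0, 0, 0, 0, 0], "z":[0, 0, 0, 0, 0, 0.44, 0.44, 0.44, 0, 0, 0, 0, 0], "spin":[0, 0, 0, 0, 0, 0, 0, 0, 0, 0, 0, 0, 0], "finger_gap":[1, 1, 1, 1, 1, 1, 1, 1, 0.7, 0.4, 0, 0, 0]},
  grip_force=60,
)

```text
t: 37.85
eef_pos: [0.5739, 0.2832, 0.1328]
tool_rot: [-0.0, 0.994, 0.112, 0.001]
contact_force: [1.0, -1.9, 4.5]
gripper_width: 0.378
grasp_force: 60.8
```

Converted, -0.0124 m is -0.248, -0.0123 m is -0.246.

Call:
nudge_tcp(
  offsets={"x":[-0.242, -0.246, -0.248, -0.248, -0.246, -0.24, -0.232, -0.222, 0], "y":[0, 0, 0, 0, 0, 0, 0, 0, 0], "z":[-0.06, -0.036, -0.01, 0.014, 0.04, 0.064, 0.088, 0.112, 0], "spin":[0, 0, 0, 0, 0, 0, 0, 0, 0], "finger_gap":[0, 0, 0, 0, 0, 0, 0, 0, 0]},
  grip_force=60,
)

```text
t: 38.75
eef_pos: [0.4783, 0.261, 0.1223]
tool_rot: [0.0, 0.994, 0.112, 0.0]
contact_force: [-4.7, -5.8, 15.3]
gripper_width: 0.375
grasp_force: 59.3
```

```bash
python3 -c "
from h import *
p=pose()[:3,3]-[.5369,.2745,.026]; x=p[:2]@[.975,.222]; z=p[2]+.0115; print(x,z,np.arctan2(z,-x)-.247,np.hypot(x,z))"
```

```text
-0.06016648001535213 0.10780564038355171 0.8147545072978996 0.12345874378084949
```

Converted, -0.0112 m is -0.224, -0.0105 m is -0.21.

Call:
nudge_tcp(
  offsets={"x":[-0.224, -0.21, -0.19, -0.17, -0.15, 0], "y":[0, 0, 0, 0, 0, 0], "z":[0.108, 0.144, 0.16, 0.18, 0.2, 0], "spin":[0, 0, 0, 0, 0, 0], "finger_gap":[0, 0, 0, 0, 0, 0]},
  grip_force=60,
)

```text
t: 39.35
eef_pos: [0.4317, 0.2502, 0.0805]
tool_rot: [0.001, 0.994, 0.112, -0.001]
contact_force: [-1.1, -3.1, 1.9]
gripper_width: 0.374
grasp_force: 60.5
```

```bash
python3 -c "
from h import *
p=pose()[:3,3]-[.5369,.2745,.026]; x=p[:2]@[.975,.222]; z=p[2]+.0115; print(x,z,np.arctan2(z,-x)-.247,np.hypot(x,z))"
```

```text
-0.10794385022288078 0.06600671598863468 0.3018261045272914 0.12652573396959213
```

Converted, 0.0119 m is 0.238, 0.0115 m is 0.23.

Call:
nudge_tcp(
  offsets={"x":[-0.1, -0.08, -0.05, 0, 0], "y":[0, 0, 0, 0, 0], "z":[0.218, 0.23, 0.238, 0.04, 0], "spin":[0, 0, 0, 0, 0], "finger_gap":[0, 0, 0, 0, 0]},
  grip_force=60,
)

```text
t: 39.85
eef_pos: [0.417, 0.2467, 0.0436]
tool_rot: [0.002, 0.994, 0.113, -0.004]
contact_force: [-11.6, -6.8, 6.3]
gripper_width: 0.376
grasp_force: 83.2
```

```bash
python3 -c "
from h import *
p=pose()[:3,3]-[.5369,.2745,.026]; x=p[:2]@[.975,.222]; z=p[2]+.0115; print(x,z,np.arctan2(z,-x)-.247,np.hypot(x,z))"
```

```text
-0.12306091016327803 0.029077960393656815 -0.014966688769377734 0.1264496555585244
```

Converted, 0.002 m is 0.04.

Call:
nudge_tcp(
  offsets={"x":[0.04, 0, 0, 0], "y":[0, 0, 0, 0], "z":[0.04, 0.04, 0, 0], "spin":[0, 0, 0, 0], "finger_gap":[0, 0, 0, 0]},
  grip_force=60,
)

```text
t: 40.25
eef_pos: [0.4165, 0.2465, 0.0392]
tool_rot: [0.003, 0.994, 0.114, -0.006]
contact_force: [-17.7, -6.6, 8.1]
gripper_width: 0.375
grasp_force: 87.3
```

Call:
nudge_tcp(
  offsets={"x":[0, 0, 0, 0, 0, 0, 0, 0, 0, 0, 0], "y":[0, 0, 0, 0, 0, 0, 0, 0, 0, 0, 0], "z":[0, 0, 0, 0, -0.6, -0.8, -0.8, -0.8, -0.8, 0, 0], "spin":[0, 0, 0, 0, 0, 0, 0, 0, 0, 0, 0], "finger_gap":[0.6, 1, 1, 1, 1, 1, 1, 1, 1, 1, 1]},
)

```text
t: 41.35
eef_pos: [0.4242, 0.2496, 0.2316]
tool_rot: [-0.001, 0.994, 0.112, 0.001]
contact_force: [-0.6, 0.2, 0.1]
gripper_width: 1.004
grasp_force: 0.0
```

```bash
python3 - <<'E'
from h import *
T=pose();im=cams.read_camera('wrist');cv2.imwrite('pics/e1.png',im);c=cam('wrist',T)
H=np.array([.5369,.2745,.026])
for th in (0,.06,.12):
    a=th+.247; P=H+[.975*(-.123*np.cos(a)),.222*(-.123*np.cos(a)),.123*np.sin(a)]; print(th,proj(c,[P]),proj(cam('scene'),[P]))
s=cams.read_camera('scene');cv2.imwrite('pics/e2.png',cv2.resize(s[220:360,100:260],None,fx=4,fy=4,interpolation=cv2.INTER_CUBIC))
E
```

```text
0 [[282.07808135 190.53558914]] [[215.57927067 304.48558377]]
0.06 [[282.10803172 190.28381465]] [[214.1733697  301.75052687]]
0.12 [[282.13911261 189.50212885]] [[212.56425857 298.91653865]]
```

View pics/e2.png

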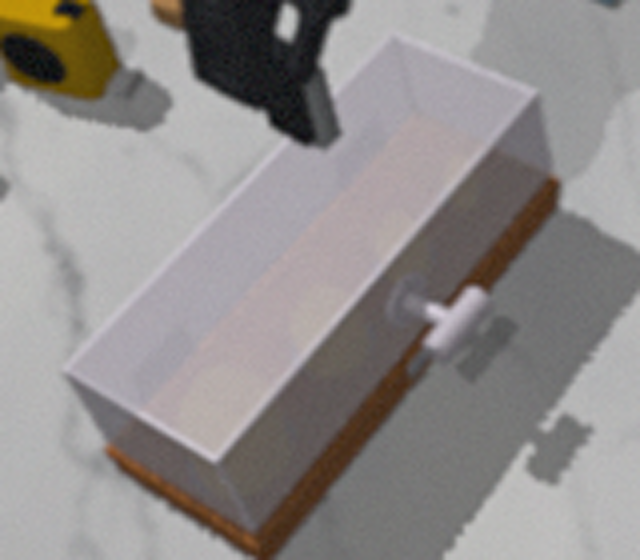

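View pics/e1.png

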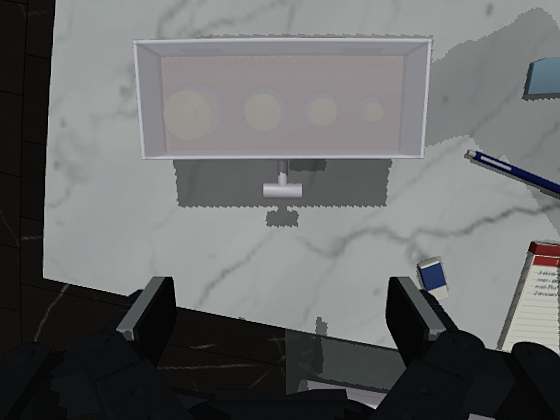

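The wrist view shows all four weights upright under the cover at (192,115), (263,112), (321,111) and (372,112). In the scene crop the pull is at (458,323), which still reads about 0.08 rad. I'll press the bar down with shut fingers.

Converted, 0.029 m is 0.58, -0.002 m is -0.04.

Call:
nudge_tcp(
  offsets={"x":[-0.04, 0, 0, 0, 0, 0, 0, 0, 0, 0, 0, 0, 0], "y":[0.014, 0, 0, 0, 0, 0, 0, 0, 0, 0, 0, 0, 0], "z":[0, 0, 0, 0, 0, 0, 0.58, 0.58, 0.58, 0.58, 0.58, 0, 0], "spin":[0, 0, 0, 0, 0, 0, 0, 0, 0, 0, 0, 0, 0], "finger_gap":[0, 0, 0, 0, 0, 0, 0, 0, 0, 0, 0, 0, 0]},
  grip_force=30,
)

```text
t: 42.75
eef_pos: [0.4218, 0.2481, 0.0859]
tool_rot: [0.0, 0.994, 0.112, -0.0]
contact_force: [-0.3, -1.3, 0.2]
gripper_width: -0.001
grasp_force: 0.0
```

Call:
nudge_tcp(
  offsets={"x":[0, 0, 0, 0, 0], "y":[0, 0, 0, 0, 0], "z":[0.1, 0.1, 0.08, 0.08, 0], "spin":[0, 0, 0, 0, 0], "finger_gap":[0, 0, 0, 0, 0]},
)

```text
t: 43.25
eef_pos: [0.4216, 0.248, 0.0673]
tool_rot: [0.0, 0.994, 0.112, -0.0]
contact_force: [-0.8, 0.1, 0.1]
gripper_width: 0.0
grasp_force: 0.0
```

Converted, 0.002 m is 0.04.

Call:
nudge_tcp(
  offsets={"x":[0, 0, 0], "y":[0, 0, 0], "z":[0.04, 0.04, 0], "spin":[0, 0, 0], "finger_gap":[0, 0, 0]},
)

```text
t: 43.55
eef_pos: [0.4217, 0.2481, 0.0634]
tool_rot: [0.0, 0.994, 0.112, -0.0]
contact_force: [0.2, 0.0, 0.3]
gripper_width: -0.002
grasp_force: 0.0
```

Call:
nudge_tcp(
  offsets={"x":[0, 0, 0], "y":[0, 0, 0], "z":[0.04, 0.04, 0], "spin":[0, 0, 0], "finger_gap":[0, 0, 0]},
)

```text
t: 43.85
eef_pos: [0.422, 0.2483, 0.0622]
tool_rot: [0.0, 0.994, 0.112, 0.0]
contact_force: [-8.9, -5.8, 34.5]
gripper_width: 0.001
grasp_force: 17.2
```

Call:
nudge_tcp(
  offsets={"x":[0, 0], "y":[0, 0], "z":[0.04, 0], "spin":[0, 0], "finger_gap":[0, 0]},
)

```text
t: 44.05
eef_pos: [0.422, 0.2484, 0.0618]
tool_rot: [0.0, 0.994, 0.112, 0.0]
contact_force: [-14.0, -8.9, 54.6]
gripper_width: 0.001
grasp_force: 27.5
```

The bar stopped hard at a top height of 62 mm, which puts its centre at 55 mm. That matches a fully closed cover (56 mm). I'll retreat and hand in.

Converted, -0.04 m is -0.8, -0.03 m is -0.6.

Call:
nudge_tcp(
  offsets={"x":[0, 0, 0, 0, 0, 0, 0, 0], "y":[0, 0, 0, 0, 0, 0, 0, 0], "z":[-0.2, -0.6, -0.8, -0.8, -0.8, 0, 0, 0], "spin":[0, 0, 0, 0, 0, 0, 0, 0], "finger_gap":[0, 0, 0, 0, 0, 0, 0, 0]},
)

```text
t: 44.85
eef_pos: [0.4211, 0.2476, 0.2165]
tool_rot: [0.0, 0.994, 0.112, -0.001]
contact_force: [-1.0, -0.4, 0.6]
gripper_width: -0.0
grasp_force: 0.0
```

```bash
python3 - <<'E'
from h import *
s=cams.read_camera('scene');cv2.imwrite('pics/e3.png',cv2.resize(s[220:360,100:260],None,fx=4,fy=4,interpolation=cv2.INTER_CUBIC))
a=cv2.imread('pics/e2.png')[260:400,380:520].astype(int);b=cv2.imread('pics/e3.png')[260:400,380:520].astype(int)
print('pull moved? mean diff',abs(a-b).mean())
print(hand_in())
E
```

```text
pull moved? mean diff 17.948843537414966
the job is handed in; nothing more can be done
None
```

All four weights are standing in their own wells, largest to smallest, with the cover closed, and the job was handed in at about 45 s. The hand-in returned no verdict; closure was confirmed by pressing the pull down to a hard stop, and I did not view a picture after that.

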